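Roll the ring stand upright on its heel and nest the cold bath in its ring

TASK

Rig the cold bath on the small ring stand that has been laid on its back in the steel tray, its rod across the tray's rim and its ring pointing up. First move the rubber bung out of the place where the stand's foot plate will come down; then tip the stand upright by rolling it over the rear edge of its foot plate: that edge stays down in the tray, do not lift the stand, and ease the plate down flat rather than letting it fall. Then nest the cream dish level in the ring, and after that stand the smallest beaker upright inside the dish, without knocking over the wash bottle or the middle-sized beaker.

Things in the scene. Friction and masses are not known exactly. Their poses are not given: they have to be found in the camera images.
- stand: Ring stand lying on its back, 0.45-0.65 kg: grey foot plate 110x84x10 mm, 9 mm steel rod, clamp, wire ring. Origin: middle of the plate's REAR lower edge, the one to roll it over. Own axes: +z up the rod, -x to the plate's front (ring side), y across. Plate x -110..0, y -42..42, z 0..10 mm; rod axis at x -18, its top at z 200. At the start +z points to the robot's right (within 15 deg) and 4 deg up.
- heel (a point): Same point as the stand's origin. At the start this edge is on the tray's floor, the plate stands on edge, its underside to the left, the rod rests on the tray's right rim, the ring points up. Mass centre 39 mm up z, 54 mm in front of the edge: pulled to the left at the ring, the stand rolls over this edge; after 40 deg it goes on over by its own weight unless held back. Upright, the plate lies left of this edge.
- ring (a point): Centre of the ring, at (-90, 0, 122) mm in the stand's frame; axes as the stand's. Round 8 mm steel bar, opening 70 mm, outside 86 mm, square to the rod; its centre is 72 mm in front of the rod's axis. Clamp on the rod at this height, 20 mm tall, its thumbscrew reaching 27 mm out to +y.
- ring_front (a point): Centre of the ring's 8 mm bar where it is farthest from the rod, at (-129, 0, 122) mm in the stand's frame; there the bar runs along the stand's y. Top of the ring (about 137 mm high) while the stand lies, front of the ring when it is upright. Two fingers pointing down, one on each side of the bar, can hook it and lead it all the way.
- bung_0_mid (a point): Plain cream rubber bung, 29 mm across, 26 mm high, 30 g, loose, upright. Its centre, 13 mm above its underside; z up. At the start it stands in the tray left of the foot plate, 75 to 95 mm from the rear edge, where the plate will come down. Free tray floor lies nearer to and farther from the robot, mostly on the side of the tray's wall that is farther from the stand.
- melamine_dish_mid (a point): Round cream dish, 83 mm across the rim, 60 mm at the bottom, 38 mm high, conical wall 3 mm thick, floor 4 mm, 45 g, on the bench right of the tray. Point on its axis 19 mm above its underside; z up. Take it by the wall. Nested in the ring it hangs by its cone, its rim 22 mm above the ring bar's centre.
- beaker_50_mid (a point): The smallest of the three glass beakers: 47 mm wide at the rim (50 over the spout), 43 mm below, 59 mm high, 35 g, on the bench right of the tray beside the dish (either may be nearer the robot). Point on its axis half-way up, 29.5 mm above its underside; z up. In the dish it stands on the dish's floor, which is 52 mm across.
- steel_tray: Fixed shallow tray, 300 mm along y, 200 mm along x, walls 2 mm thick and 23 mm high; its floor is at bench height. Origin on the bench at its centre. In its right-hand corners stand three capped vials (57 mm high, not part of the job).
- beaker_100: Middle-sized glass beaker, 55 mm wide, 71 mm high, loose, upright, behind; origin at the centre of its underside. Not part of the job.
- wash_bottle: White wash bottle with red cap, 198 mm high, about 66 mm thick, loose, upright, behind; origin under it. Not part of the job.
Things that resemble listed ones, but are neither listed nor needed, are in the scene too. What is shaped like the part that bears beaker_50_mid but green is not meant.

How it is judged:
By the outcome, as a careful person would: the job done as asked, in the order asked, and still so for the second after the job is handed in, with the robot touching nothing.
It also fails if it takes over 72 s, if anything falls off the work surface, if the arm or the gripper's body presses on something with over 40 N, if the wrist force passes 120 N, or if a joint passes its speed limit or range.

ROBOT

A 6-joint arm with a two-finger parallel gripper is mounted at the origin on a cart in front of the work surface, level with it; the furniture and walls round the work are solid. World frame = base frame: x ahead of the robot, y to its left, z up, the work surface at z = 0. Lengths are in m, angles in rad, forces in N, time in s.
With the tool pointing down it reaches from about 0.275 to 0.975 m from the base axis. Payload 8.4 kg.
Tool frame: the origin (TCP) lies midway between the tips of the shut fingers; the grasp point (between the pads) lies 19 mm behind it; y points along the fingers, z is the direction in which the jaws open and shut, and the axes are right-handed (so a half turn about y gives the same grasp; the last joint's range is limited). The gripper opens to 92 mm and grips with 3 to 60 N. Pads are 20 mm wide; open, the fingers measure 128 mm over their backs; the gripper's body (75 mm by 189 mm) begins 69 mm behind the grasp point.
Start: joints at [-1.295, 0.353, 1.633, -0, 1.155, -0.002], TCP at [0.171, -0.601, 0.215] pointing down, gripper open.
Joint ranges: [-2.63, 2.63], [-0.92, 2.1], [0.06, 2.66], [-1.3, 4.44], [0, 2.69], [-3.02, 3.02]. Speed limits (rad/s): [2.22, 2.22, 2.79, 3.14, 3.14, 3.14].

INTERFACE

Orientations are given as a rotation vector (axis times angle).
In Python, from rig import state, read_camera, camera_params, finish_job gives the robot as it stands.
- The arm moves only by the shell command python3 -m jog 'ROWS' [FORCE]. ROWS is JSON, a list of rows, each a list of 7 numbers: the shift along the tool's x, y, z in cm, then the turn, a rotation vector about the tool's x, y, z in degrees, then the opening, from 0 (shut) to 1 (fully open). In form: [[dx, dy, dz, ax, ay, az, gripper], ...]. A call has exactly 8 rows; each row is the pose to reach, as a shift and turn from the pose measured when the call began, along the tool's axes at that moment; what a row does not reach only later rows make up. A row lasts 1/8 s, in which the tool goes at most 62.5 mm and 10.7 degrees, less where a joint would pass 70% of its speed; a pose out of reach is approached as far as the arm can. A call with a gripper value outside its range is refused whole. The fingers move at their own pace and stop on an object; FORCE is the grip in N (left out, the last holds). Time passes only in rows, so rows that repeat a pose let the fingers close, or fill a call up. It gives the time, the measured TCP pose, the force and the opening at its end, in the units of the state.
- state(): the state, without advancing time (a new reading comes with each control period).
- read_camera(name): name is "side" or "top"; returns (picture, depth): 384x512x3 uint8, red, green, blue; 384x512 float32, m along the optical axis (not along the pixel's ray), 0 where there is no reading.
- camera_params(name): a dict with "intrinsics" (3x3 intrinsics, pixels), "T" (4x4, takes a point from camera to world coordinates). Camera axes: x right, y down, z forward; pixel columns grow to the right and rows downward; lengths in m; the calibration is good to about 2 mm. A picture is of the moment at which its call begins. camera_params takes no time and is no camera call.
- finish_job(): hands the job in, once; it reports no verdict.
The state is a dict: "t": time; "q": joint angles; "joint_vel": joint speeds; "effort": joint torques, N m; "tool_pos": TCP position; "tcp_rot": TCP orientation; "ft_force": force on the tool from outside, world axes, zero at the start; "ft_torque": the same for the moment, N m; "grip_width": opening from 0.0 (shut) to 1.0 (fully open).
Only numpy, scipy, OpenCV 4.12 (cv2) and the standard library are available. Lean on these libraries where they do the work, as an engineer would, in place of code of your own. Each camera call takes 0.05 s, during which the arm holds its last target.

## Working session

There is one attempt and no reset: what is moved stays moved. The work goes in short steps, Python scripts to look and compute and a shell command to move; the robot and the scene stay as the last step left them, time stands still between calls to the robot, and variables do not carry over. Pictures are saved under pics/ and viewed, and the job is handed in when it is done.

```bash
ls; mkdir -p pics; python3 - <<'E'
from rig import *
import cv2,numpy as np
print(state())
for n in ("top","side"):
    p,d=read_camera(n); cv2.imwrite(f"pics/{n}0.png",p[:,:,::-1]); np.save(f"pics/{n}0.npy",d)
    c=camera_params(n); print(n,c["intrinsics"],c["T"])
E
```

```text
pics
{'t': 0.0, 'q': array([-1.29535254e+00,  3.53624928e-01,  1.63413547e+00, -2.92698433e-05,
        1.15517327e+00, -2.43046629e-03]), 'joint_vel': array([ 0.00154004,  0.00159785, -0.00038005, -0.00112456,  0.00028097,
       -0.00080147]), 'effort': array([-4.77925314e-04, -5.93841970e+01, -3.34220302e+01,  6.97817607e-02,
        2.34410819e-02, -1.64487142e-04]), 'tool_pos': array([ 0.17128454, -0.60056297,  0.21387761]), 'tcp_rot': array([-0.29007403,  2.07408949, -2.07131665]), 'ft_force': array([-0.29278881, -0.01456315,  0.30063648]), 'ft_torque': array([0.03527391, 0.01744126, 0.01983998]), 'grip_width': 1.0016904732233614}
top [[420.72426173   0.         252.70351809]
 [  0.         420.72426173 197.16768554]
 [  0.           0.           1.        ]] [[ 1.77530165e-02 -9.93428851e-01  1.13066127e-01  4.98022641e-01]
 [-9.99841639e-01 -1.77789000e-02  7.79481366e-04 -1.98088633e-01]
 [ 1.23583209e-03 -1.13062060e-01 -9.93587159e-01  1.00713196e+00]
 [ 0.00000000e+00  0.00000000e+00  0.00000000e+00  1.00000000e+00]]
side [[437.80854259   0.         256.44768607]
 [  0.         437.80854259 187.55314732]
 [  0.           0.           1.        ]] [[-0.99974127  0.02208666 -0.00543856  0.60589555]
 [ 0.01858761  0.65544634 -0.75501298  0.50667204]
 [-0.01311103 -0.75491872 -0.65568729  0.72766224]
 [ 0.          0.          0.          1.        ]]
```

View pics/top0.png

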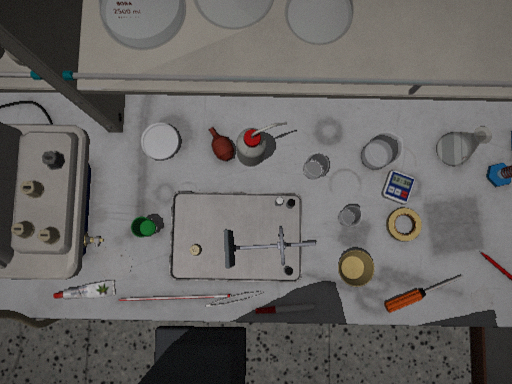

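View pics/side0.png

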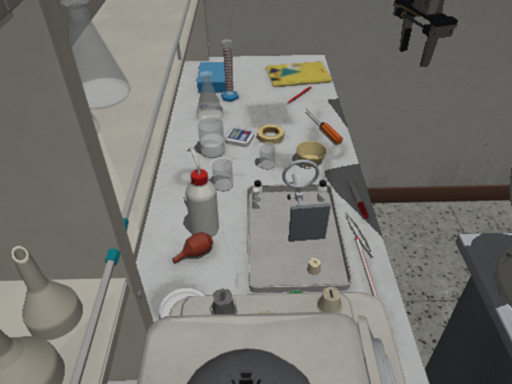

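```bash
cat > h.py <<'E'
from rig import *
import cv2,numpy as np
from scipy.spatial.transform import Rotation as R
def ray(n,u,v):
    c=camera_params(n);T=c["T"];d=T[:3,:3]@np.linalg.inv(c["intrinsics"])@[u,v,1.];return T[:3,3],d
def onz(n,u,v,z):
    o,d=ray(n,u,v);return o+d*(z-o[2])/d[2]
def proj(n,p):
    c=camera_params(n);q=np.linalg.inv(c["T"])@np.r_[p,1];q=c["intrinsics"]@q[:3];return q[:2]/q[2]
def cross(u,v):
    o1,d1=ray("top",*u);o2,d2=ray("side",*v)
    A=np.c_[d1,-d2];s=np.linalg.lstsq(A,o2-o1,rcond=None)[0];a,b=o1+s[0]*d1,o2+s[1]*d2
    return (a+b)/2,np.linalg.norm(a-b)
def pose():
    s=state();return s,s["tool_pos"],R.from_rotvec(s["tcp_rot"])
def snap(n,name,box=None,k=3):
    p,d=read_camera(n);p=p[:,:,::-1].copy();np.save(f"pics/{name}.npy",d);cv2.imwrite(f"pics/{name}_raw.png",p)
    if box:
        x0,y0,x1,y1=box;p=cv2.resize(p[y0:y1,x0:x1],None,fx=k,fy=k,interpolation=cv2.INTER_CUBIC)
    cv2.imwrite(f"pics/{name}.png",p);return d
E
python3 - <<'E'
import cv2
p=cv2.imread("pics/top0.png");cv2.imwrite("pics/t1.png",cv2.resize(p[140:300,165:425],None,fx=3,fy=3,interpolation=cv2.INTER_CUBIC))
p=cv2.imread("pics/side0.png");cv2.imwrite("pics/s1.png",cv2.resize(p[110:300,180:370],None,fx=3,fy=3,interpolation=cv2.INTER_CUBIC))
E
```

```text
(no output)
```

View pics/t1.png

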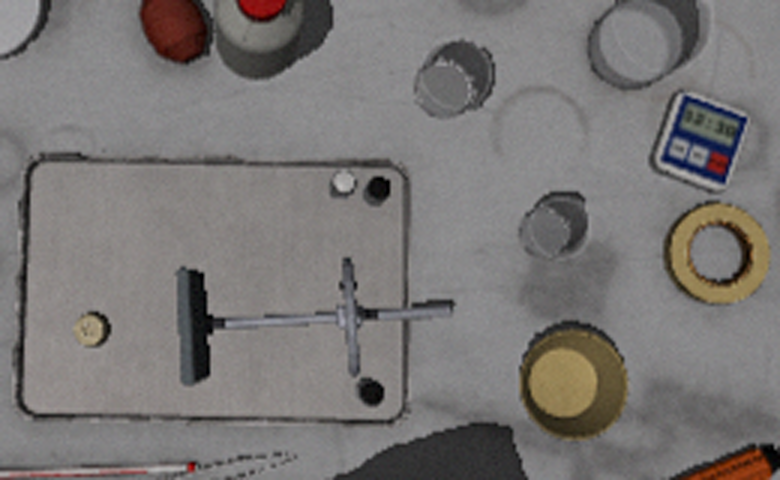

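View pics/s1.png

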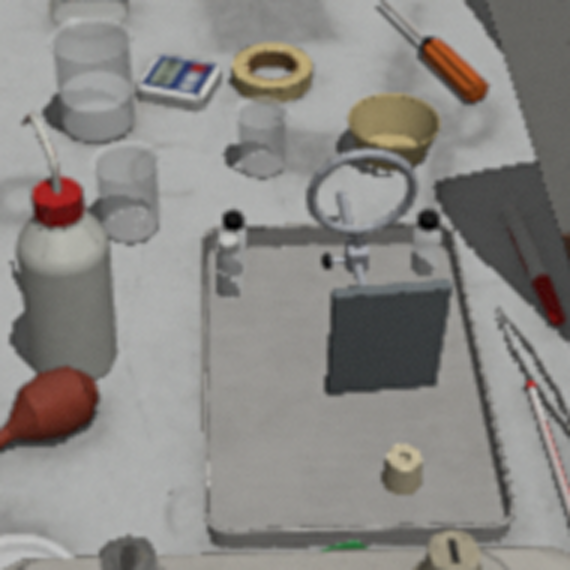

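```bash
python3 - <<'E'
from h import *
np.set_printoptions(precision=4,suppress=True)
t=lambda x,y:((x+.5)/3-.5+165,(y+.5)/3-.5+140)
s=lambda x,y:((x+.5)/3-.5+180,(y+.5)/3-.5+110)
print("bung top",onz("top",*t(91,328),.026),cross(t(91,328),s(404,455)))
print("ringfront ends",onz("top",*t(348,259),.1),"ring top", cross(t(351,318),s(362,157)))
print("plate top edge ends",onz("top",*t(184,268),.11),onz("top",*t(190,382),.11))
print("plate side bottom",onz("side",*s(327,391),0),onz("side",*s(437,384),0))
print("plate side top",onz("side",*s(333,291),.11),onz("side",*s(449,284),.11))
print("rod end",cross(t(453,306),s(340,195)))
print("dish rim",onz("top",*t(573,381),.038),"floor",onz("top",*t(563,383),.004), "side",onz("side",*s(392,124),.038))
print("bk50 base",onz("top",*t(549,232),0.003),"rim",onz("top",*t(560,220),.059),"side rim",onz("side",*s(262,109),.059))
print("bk100 base",onz("top",*t(445,90),0.),"side",onz("side",*s(130,222),.0))
print("tray corners",[onz("top",*t(*a),.023)[:2] for a in((32,157),(408,164),(405,418),(20,412))])
d=np.load("pics/top0.npy")
u,v=t(351,318);print(d[int(v)-2:int(v)+3,int(u)-3:int(u)+4])
E
```

```text
bung top [ 0.4866 -0.0659  0.026 ] (array([ 0.4865, -0.0662,  0.0277]), np.float64(0.00015327577463336678))
ringfront ends [ 0.5398 -0.2587  0.1   ] ring top (array([ 0.5001, -0.2592,  0.1342]), np.float64(0.004582278018231163))
plate top edge ends [ 0.5309 -0.1418  0.11  ] [ 0.4512 -0.148   0.11  ]
plate side bottom [ 0.5315 -0.1509  0.    ] [ 0.4492 -0.1554  0.    ]
plate side top [ 0.5319 -0.1426  0.11  ] [ 0.4521 -0.147   0.11  ]
rod end (array([ 0.5078, -0.3447,  0.0286]), np.float64(0.0011643481093021146))
dish rim [ 0.4533 -0.4345  0.038 ] floor [ 0.45   -0.4349  0.004 ] side [ 0.4546 -0.4304  0.038 ]
bk50 base [ 0.5687 -0.4251  0.003 ] rim [ 0.5739 -0.4208  0.059 ] side rim [ 0.5697 -0.4279  0.059 ]
bk100 base [ 0.6824 -0.3425  0.    ] side [ 0.6853 -0.3493  0.    ]
tray corners [array([ 0.619 , -0.0148]), array([ 0.6188, -0.3102]), array([ 0.4223, -0.3089]), array([ 0.4216, -0.0132])]
[[0.9594 0.9598 0.862  0.8613 0.8626 0.8643 0.9582]
 [0.9549 0.9553 0.8654 0.8595 0.8626 0.8626 0.9552]
 [0.9615 0.9582 0.8627 0.8581 0.8607 0.8613 0.9603]
 [0.9583 0.96   0.8601 0.8599 0.8591 0.8625 0.9578]
 [0.9573 0.9589 0.8607 0.8612 0.8585 0.865  0.9604]]
```

```bash
python3 - <<'E'
from h import *
np.set_printoptions(precision=4,suppress=True)
s,p,r=pose();print(r.as_matrix())
p=cv2.imread("pics/side0.png");a=cv2.resize(p[0:80,370:480],None,fx=5,fy=5,interpolation=cv2.INTER_CUBIC)
p=cv2.imread("pics/top0.png");b=cv2.resize(p[180:290,320:430],None,fx=5,fy=5,interpolation=cv2.INTER_CUBIC)
a=cv2.copyMakeBorder(a,0,150,0,0,0);print(a.shape,b.shape)
cv2.imwrite("pics/a.png",cv2.resize(np.hstack([a,b]),(792,396)))
# clouds: stand from top depth
d=np.load("pics/top0.npy");c=camera_params("top");K=np.linalg.inv(c["intrinsics"]);T=c["T"]
v,u=np.mgrid[:384,:512];P=(np.stack([u,v,np.ones_like(u)],-1)@K.T)*d[...,None];P=P@T[:3,:3].T+T[:3,3]
m=(P[...,0]>.43)&(P[...,0]<.6)&(P[...,1]<-.12)&(P[...,1]>-.3)
q=P[m&(P[...,2]>.10)]
pl=q[q[:,1]>-.2];rg=q[q[:,1]<-.2]
for n,g in(("plate",pl),("ring",rg)):print(n,g.min(0),g.max(0),np.median(g,0),len(g))
g=rg[rg[:,2]>.13];print(np.median(g,0),g.min(0),g.max(0))
for n,box in(("dish",(.39,.52,-.5,-.37)),("bk",(.53,.62,-.47,-.38))):
    m=(P[...,0]>box[0])&(P[...,0]<box[1])&(P[...,1]>box[2])&(P[...,1]<box[3])&(P[...,2]>.015)
    g=P[m];print(n,g.min(0),g.max(0),len(g))
E
```

```text
[[-0.9617 -0.0003  0.2743]
 [-0.2743  0.0011 -0.9617]
 [ 0.     -1.     -0.0012]]
(550, 550, 3) (550, 550, 3)
plate [ 0.449  -0.1981  0.1002] [ 0.531  -0.1353  1.0071] [ 0.498  -0.1981  1.0071] 1001
ring [ 0.4572 -0.2657  0.103 ] [ 0.5396 -0.2532  0.1435] [ 0.4972 -0.2589  0.1345] 153
[ 0.4972 -0.2579  0.1374] [ 0.4725 -0.2641  0.1305] [ 0.5239 -0.2532  0.1435]
dish [ 0.4099 -0.4743  0.0151] [ 0.4911 -0.3934  0.0429] 480
bk [ 0.5445 -0.443   0.0152] [ 0.59   -0.3966  0.063 ] 238
```

View pics/a.png

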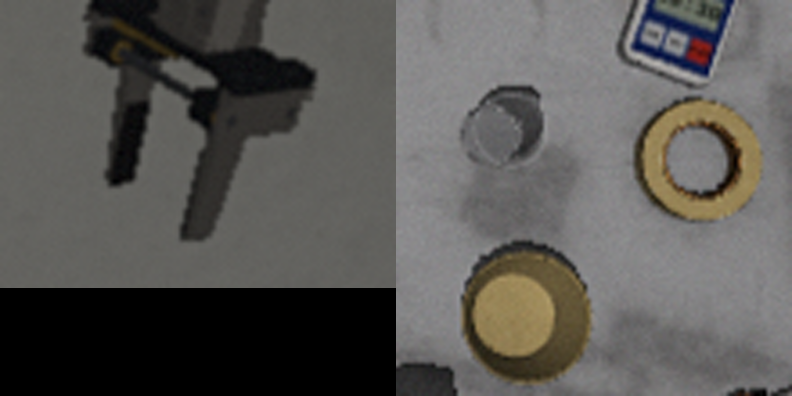

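```bash
cat >> h.py <<'E'
def go(x,y,z,ang=None,tilt=None):
    """shift in tool cm & turn deg to reach TCP x,y,z, pointing down with tool z at heading ang deg"""
    s,p,r=pose();sh=r.inv().apply(np.array([x,y,z])-p)*100
    if ang is None: m=r.as_matrix();ang=np.degrees(np.arctan2(m[1,2],m[0,2]))
    a=np.radians(ang);Z=np.array([np.cos(a),np.sin(a),0]);Y=np.array([0,0,-1.]);X=np.cross(Y,Z)
    g=R.from_matrix(np.c_[X,Y,Z]);tv=(r.inv()*g).as_rotvec(degrees=True)
    print("t%.2f"%s["t"],"p",p.round(4),"ang%.1f"%ang,"F",s["ft_force"].round(1),"w%.3f"%s["grip_width"],"->",sh.round(2),tv.round(1))
E
python3 -c "
from h import *
go(.4868,-.066,.10,0)"
```

```text
t0.10 p [ 0.1713 -0.6006  0.214 ] ang0.0 F [ 0.3 -0.1 -0. ] w0.999 -> [-45.01  11.45 -42.75] [  0.1 -74.1  -0. ]
```

```bash
python3 -m jog '[[-45,1,-42.75,0,-74.1,0,0.6],[-45,1,-42.75,0,-74.1,0,0.6],[-45,1,-42.75,0,-74.1,0,0.6],[-45,1,-42.75,0,-74.1,0,0.6],[-45,1,-42.75,0,-74.1,0,0.6],[-45,1,-42.75,0,-74.1,0,0.6],[-45,1,-42.75,0,-74.1,0,0.6],[-45,1,-42.75,0,-74.1,0,0.6]]' 15; python3 -c "
from h import *
go(.4868,-.066,.006,0)"
```

```text
t: 1.1
tool_pos: [0.4259, -0.1685, 0.2065]
tcp_rot: [-1.21, 1.208, -1.207]
ft_force: [0.3, -0.1, 0.7]
grip_width: 0.601
t1.10 p [ 0.4259 -0.1685  0.2065] ang0.0 F [ 0.3 -0.1  0.7] w0.601 -> [-10.22  20.06   6.11] [ 0.   0.1 -0.1]
```

```bash
python3 -m jog '[[-5,1,3,0,0,0,0.5],[-10.2,2,6.1,0,0,0,0.5],[-10.2,7,6.1,0,0,0,0.5],[-10.2,12,6.1,0,0,0,0.5],[-10.2,16,6.1,0,0,0,0.5],[-10.2,19,6.1,0,0,0,0.5],[-10.2,20,6.1,0,0,0,0.5],[-10.2,20,6.1,0,0,0,0.5]]' 15; python3 - <<'E'
from h import *
go(.4868,-.066,.006,0)
snap("side","s2",(280,180,400,300),5)
E
```

```text
t: 2.1
tool_pos: [0.4865, -0.0661, 0.0064]
tcp_rot: [-1.21, 1.209, -1.206]
ft_force: [0.2, 0.4, -0.7]
grip_width: 0.498
t2.10 p [ 0.4865 -0.0661  0.0064] ang0.0 F [ 0.2  0.4 -0.7] w0.498 -> [-0.01  0.04  0.03] [ 0.1  0.1 -0.1]
```

View pics/s2.png

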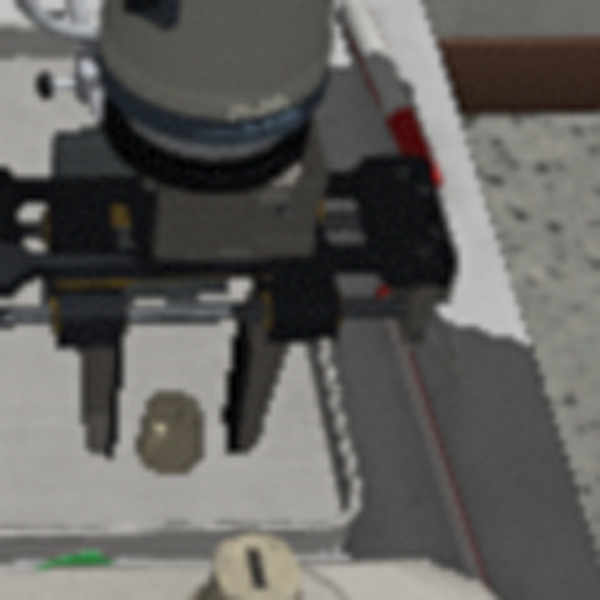

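```bash
python3 -m jog '[[0,0,0,0,0,0,0.1],[0,0,0,0,0,0,0.1],[0,0,0,0,0,0,0.1],[0,0,0,0,0,0,0.1],[0,-1.5,0,0,0,0,0.1],[0,-3,0,0,0,0,0.1],[-0.5,-3,4,0,0,0,0.1],[-1,-3,8,0,0,0,0.1]]' 12; python3 - <<'E'
from h import *
go(.566,-.055,.007,0)
E
```

```text
t: 3.15
tool_pos: [0.5685, -0.0561, 0.0389]
tcp_rot: [-1.208, 1.206, -1.208]
ft_force: [0.4, 0.1, 0.1]
grip_width: 0.274
t3.15 p [ 0.5685 -0.0561  0.0389] ang0.0 F [0.4 0.1 0.1] w0.274 -> [-0.1   3.19 -0.25] [-0.1  0.1 -0. ]
```

```bash
python3 -m jog '[[0,1.5,0,0,0,0,0.1],[0,2.8,0,0,0,0,0.1],[0,3.2,0,0,0,0,0.1],[0,3.2,0,0,0,0,0.1],[0,3.2,0,0,0,0,0.45],[0,3.2,0,0,0,0,0.45],[0,1,0,0,0,0,0.45],[0,-4,0,0,0,0,0.45]]'; python3 - <<'E'
from h import *
go(.499,-.2595,.20,-85.3)
E
```

```text
t: 4.15
tool_pos: [0.5661, -0.056, 0.0775]
tcp_rot: [-1.212, 1.21, -1.205]
ft_force: [0.9, -0.1, 0.7]
grip_width: 0.448
t4.15 p [ 0.5661 -0.056   0.0775] ang-85.3 F [ 0.9 -0.1  0.7] w0.448 -> [ 20.32 -12.25  -6.79] [ 0.2 85.4  0.1]
```

```bash
python3 -m jog '[[0,-6,0,0,10,0,0.3],[0,-12,0,0,20,0,0.3],[5,-13,-2,0,31,0,0.3],[10,-13,-4,0,42,0,0.3],[15,-13,-6.8,0,53,0,0.3],[20.3,-13,-6.8,0,64,0,0.3],[20.3,-13,-6.8,0,75,0,0.3],[20.3,-13,-6.8,0,85.4,0,0.3]]'; python3 - <<'E'
from h import *
go(.499,-.2595,.125,-85.3)
snap("side","s3",(230,120,410,300),3)
snap("top","t3",(165,140,345,300),3)
E
```

```text
t: 5.15
tool_pos: [0.4981, -0.26, 0.207]
tcp_rot: [-0.103, 2.179, -2.175]
ft_force: [-0.3, -0.1, -0.0]
grip_width: 0.3
t5.15 p [ 0.4981 -0.26    0.207 ] ang-85.3 F [-0.3 -0.1 -0. ] w0.300 -> [-0.12  8.2  -0.03] [0.1 0.5 0.2]
```

View pics/s3.png

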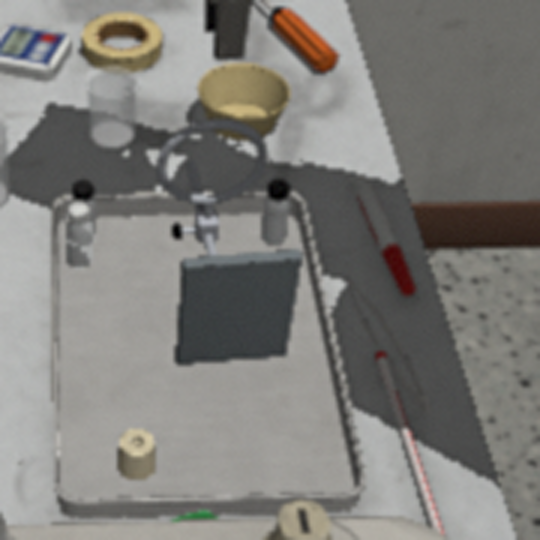

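View pics/t3.png

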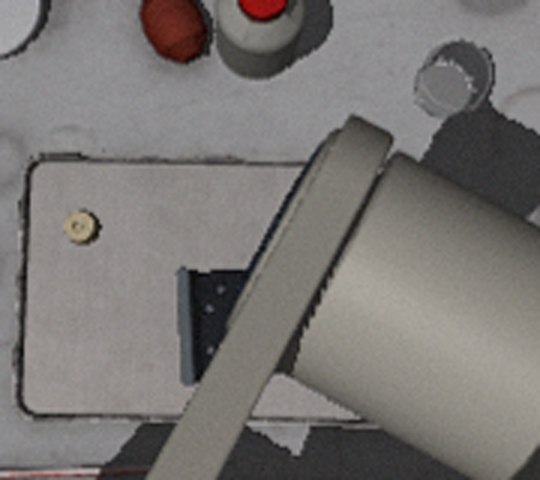

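```bash
python3 -m jog '[[0,3,0,0,0.5,0,0.3],[-0.1,6,0,0,0.5,0,0.3],[-0.1,8,0,0,0.5,0,0.3],[-0.1,8,0,0,0.5,0,0.3],[-0.1,8,0,0,0.5,0,0.14],[-0.1,8,0,0,0.5,0,0.14],[-0.1,8,0,0,0.5,0,0.14],[-0.1,8,0,0,0.5,0,0.14]]' 4; python3 - <<'E'
from h import *
go(.499,-.2595,.127,-85.3)
snap("side","s4",(270,120,370,220),6)
E
```

```text
t: 6.25
tool_pos: [0.4992, -0.2593, 0.1275]
tcp_rot: [-0.099, 2.18, -2.177]
ft_force: [-0.0, -0.5, -0.1]
grip_width: 0.143
t6.25 p [ 0.4992 -0.2593  0.1275] ang-85.3 F [-0.  -0.5 -0.1] w0.143 -> [0.02 0.05 0.02] [0.1 0.3 0.2]
```

View pics/s4.png

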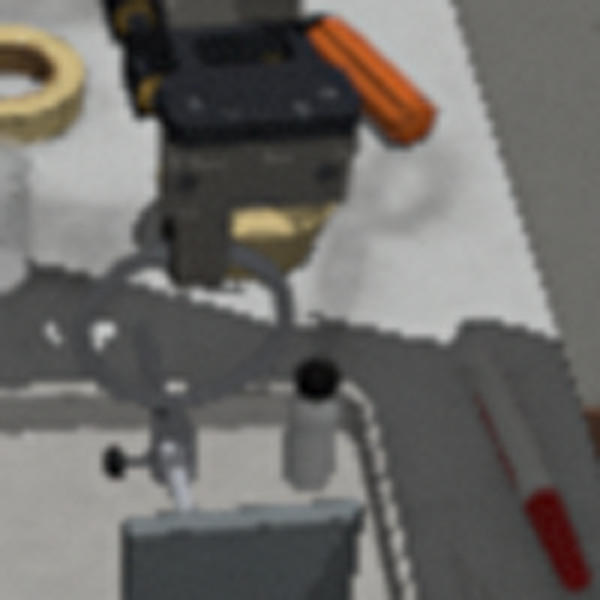

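```bash
cat >> h.py <<'E'
Hx,Hy=.4898,-.147
def arc(ths,off=-.010,ang=-85.3,lead=0):
    s,p,r=pose();a=np.radians(ang);D=np.array([np.cos(a),np.sin(a),0])
    print("t%.2f"%s["t"],p.round(4),"F",s["ft_force"].round(1),"w%.3f"%s["grip_width"])
    for t in ths:
        c=np.radians(t);q=np.array([Hx,Hy,0])+D*(.1775*np.cos(c)-lead)+[0,0,.1775*np.sin(c)+off]
        print(t,(r.inv().apply(q-p)*100).round(1))
E
python3 -c "
from h import *
arc([54,57,60,63,66,69,72,75])"
```

```text
t6.30 [ 0.4992 -0.2592  0.1274] F [ 0.4  0.5 -0.4] w0.141
54 [ 0.  -0.6 -0.8]
57 [ 0.  -1.1 -1.6]
60 [ 0.  -1.6 -2.4]
63 [ 0.  -2.1 -3.2]
66 [-0.  -2.5 -4. ]
69 [-0.  -2.8 -4.9]
72 [-0.  -3.1 -5.8]
75 [-0.  -3.4 -6.7]
```

```bash
python3 -m jog '[[0,-0.6,-0.8,0,0,0,0.14],[0,-1.1,-1.6,0,0,0,0.14],[0,-1.6,-2.4,0,0,0,0.14],[0,-2.1,-3.2,0,0,0,0.14],[0,-2.5,-4,0,0,0,0.14],[0,-2.8,-4.9,0,0,0,0.14],[0,-3.1,-5.8,0,0,0,0.14],[0,-3.4,-6.7,0,0,0,0.14]]' 4; python3 - <<'E'
from h import *
arc([78,81,84,87,90,93,95,97])
snap("side","s5",(230,120,380,270),4)
E
```

```text
t: 7.3
tool_pos: [0.4932, -0.1918, 0.1615]
tcp_rot: [-0.099, 2.181, -2.176]
ft_force: [0.1, 0.4, -0.0]
grip_width: 0.139
t7.30 [ 0.4932 -0.1918  0.1615] F [ 0.1  0.4 -0. ] w0.139
78 [-0.  -0.2 -0.8]
81 [-0.  -0.4 -1.7]
84 [-0.  -0.5 -2.6]
87 [-0.  -0.6 -3.6]
90 [-0.  -0.6 -4.5]
93 [-0.1 -0.6 -5.4]
95 [-0.1 -0.5 -6. ]
97 [-0.1 -0.5 -6.7]
```

View pics/s5.png

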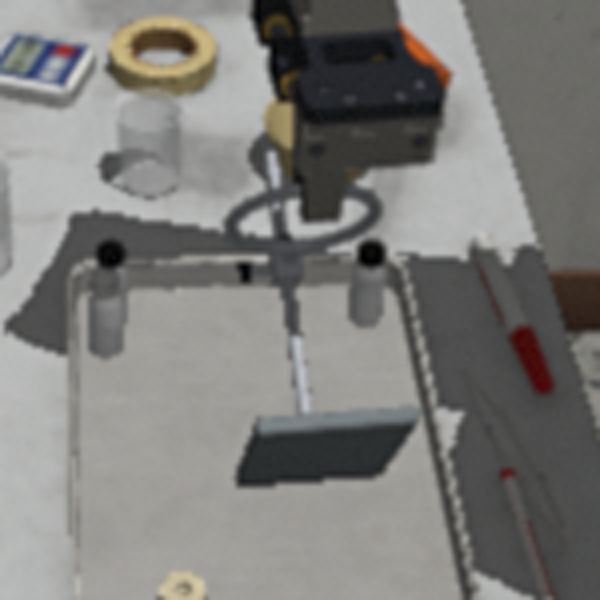

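```bash
python3 -m jog '[[0,-0.2,-0.8,0,0,0,0.14],[0,-0.4,-1.7,0,0,0,0.14],[0,-0.5,-2.5,0,0,0,0.14],[0,-0.6,-3.3,0,0,0,0.14],[0,-0.6,-4.1,0,0,0,0.14],[0,-0.6,-4.9,0,0,0,0.14],[0,-0.5,-5.6,0,0,0,0.14],[0,-0.5,-6.3,0,0,0,0.14]]' 4; python3 - <<'E'
from h import *
arc([98,100,102,104,106,108,110,112])
snap("side","s6",(230,120,380,270),4)
E
```

```text
t: 8.35
tool_pos: [0.4875, -0.1277, 0.1668]
tcp_rot: [-0.1, 2.181, -2.176]
ft_force: [0.9, -0.5, -0.2]
grip_width: 0.142
t8.35 [ 0.4875 -0.1277  0.1668] F [ 0.9 -0.5 -0.2] w0.142
98 [-0.1  0.1 -0.5]
100 [-0.1  0.2 -1.1]
102 [-0.1  0.3 -1.7]
104 [-0.1  0.5 -2.4]
106 [-0.1  0.6 -3. ]
108 [-0.1  0.8 -3.5]
110 [-0.1  1.  -4.1]
112 [-0.1  1.2 -4.7]
```

View pics/s6.png

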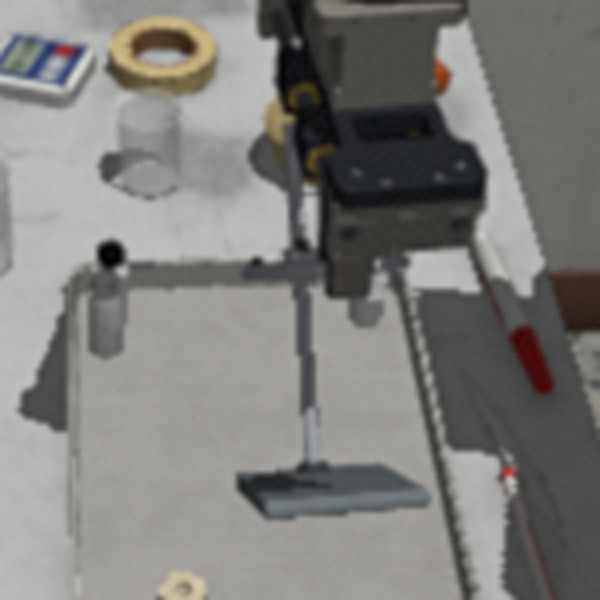

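```bash
python3 -m jog '[[0,0.1,-0.5,0,0,0,0.14],[0,0.2,-1.1,0,0,0,0.14],[0,0.3,-1.7,0,0,0,0.14],[0,0.5,-2.4,0,0,0,0.14],[0,0.6,-3,0,0,0,0.14],[0,0.8,-3.5,0,0,0,0.14],[0,1,-4.1,0,0,0,0.14],[0,1.2,-4.7,0,0,0,0.14]]' 4; python3 - <<'E'
from h import *
arc([114,116,118,120,122,124,125.5,127])
snap("side","s7",(230,120,380,270),4)
E
```

```text
t: 9.4
tool_pos: [0.4831, -0.0799, 0.1547]
tcp_rot: [-0.1, 2.182, -2.176]
ft_force: [0.1, 2.0, -1.3]
grip_width: 0.142
t9.40 [ 0.4831 -0.0799  0.1547] F [ 0.1  2.  -1.3] w0.142
114 [-0.1  0.3 -0.5]
116 [-0.1  0.5 -1. ]
118 [-0.1  0.8 -1.6]
120 [-0.1  1.1 -2.1]
122 [-0.1  1.4 -2.7]
124 [-0.1  1.8 -3.2]
125.5 [-0.1  2.  -3.6]
127 [-0.1  2.3 -3.9]
```

View pics/s7.png

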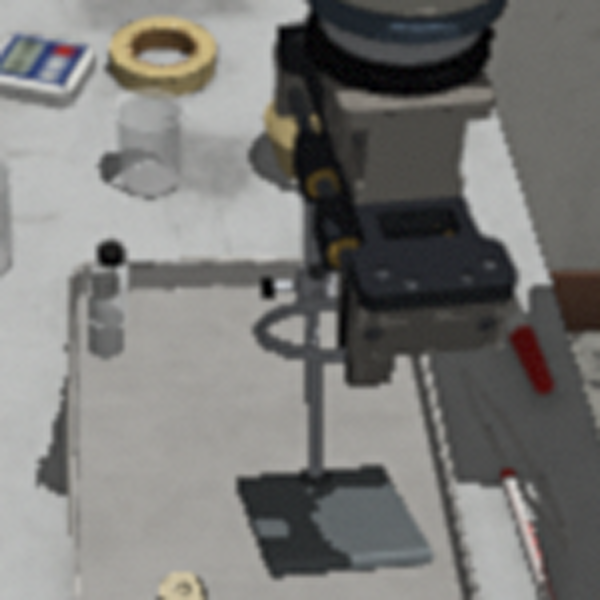

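```bash
python3 -m jog '[[0,0.3,-0.5,0,0,0,0.14],[0,0.5,-1,0,0,0,0.14],[0,0.8,-1.6,0,0,0,0.14],[0,1.1,-2.1,0,0,0,0.14],[0,1.4,-2.6,0,0,0,0.14],[0,1.7,-3.1,0,0,0,0.14],[0,2,-3.5,0,0,0,0.14],[0,2.2,-3.8,0,0,0,0.14]]' 4; python3 - <<'E'
from h import *
arc([128,129,130,131,132,133,134,135,136,137,138])
snap("side","s8",(230,120,380,270),4)
E
```

```text
t: 10.45
tool_pos: [0.4793, -0.0412, 0.1324]
tcp_rot: [-0.101, 2.183, -2.175]
ft_force: [-0.5, 0.6, -0.7]
grip_width: 0.139
t10.45 [ 0.4793 -0.0412  0.1324] F [-0.5  0.6 -0.7] w0.139
128 [-0.2  0.3 -0.3]
129 [-0.2  0.4 -0.5]
130 [-0.2  0.6 -0.8]
131 [-0.2  0.8 -1. ]
132 [-0.2  1.1 -1.2]
133 [-0.2  1.3 -1.5]
134 [-0.2  1.5 -1.7]
135 [-0.2  1.7 -1.9]
136 [-0.2  1.9 -2.1]
137 [-0.2  2.1 -2.3]
138 [-0.2  2.4 -2.5]
```

View pics/s8.png

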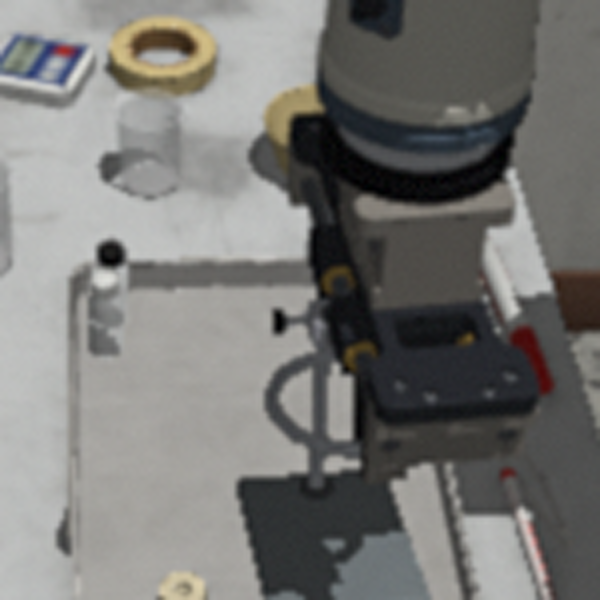

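```bash
python3 -m jog '[[0,0.2,-0.3,0,0,0,0.14],[0,0.4,-0.5,0,0,0,0.14],[0,0.6,-0.8,0,0,0,0.14],[0,0.8,-1,0,0,0,0.14],[0,1,-1.2,0,0,0,0.14],[0,1.2,-1.4,0,0,0,0.14],[0,1.4,-1.6,0,0,0,0.14],[0,1.5,-1.8,0,0,0,0.14]]' 4; python3 - <<'E'
from h import *
arc([134,135,136,137,138])
snap("side","s9",(230,160,380,310),4)
E
```

```text
t: 11.5
tool_pos: [0.4774, -0.023, 0.1171]
tcp_rot: [-0.101, 2.183, -2.176]
ft_force: [0.7, 1.7, -0.9]
grip_width: 0.141
t11.50 [ 0.4774 -0.023   0.1171] F [ 0.7  1.7 -0.9] w0.141
134 [-0.2 -0.1  0.1]
135 [-0.2  0.2 -0.1]
136 [-0.2  0.4 -0.3]
137 [-0.2  0.6 -0.5]
138 [-0.2  0.8 -0.7]
```

View pics/s9.png

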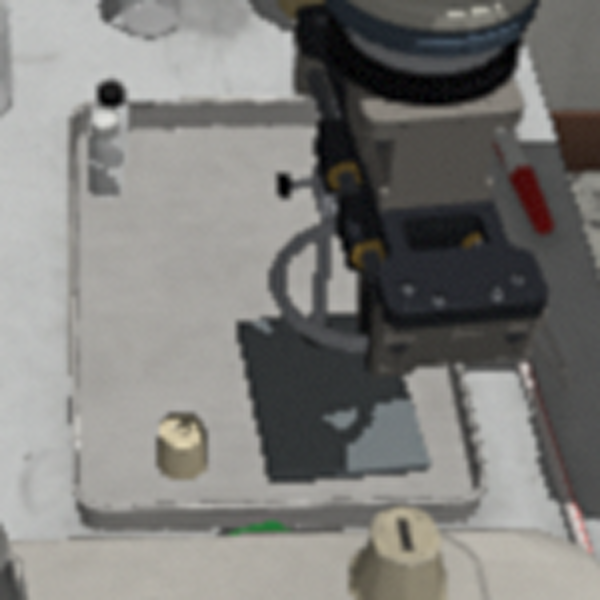

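```bash
python3 -m jog '[[0,0.1,-0.1,0,0,0,0.14],[0,0.2,-0.2,0,0,0,0.14],[0,0.3,-0.3,0,0,0,0.14],[0,0.4,-0.4,0,0,0,0.14],[0,0.5,-0.5,0,0,0,0.14],[0,0.5,-0.6,0,0,0,0.14],[0,0.5,-0.6,0,0,0,0.14],[0,0.5,-0.6,0,0,0,0.14]]' 4; python3 - <<'E'
from h import *
arc([136,137,138])
snap("side","s10",(230,160,380,310),4)
E
```

```text
t: 12.55
tool_pos: [0.4767, -0.017, 0.112]
tcp_rot: [-0.102, 2.183, -2.176]
ft_force: [0.2, -3.1, -0.7]
grip_width: 0.142
t12.55 [ 0.4767 -0.017   0.112 ] F [ 0.2 -3.1 -0.7] w0.142
136 [-0.2 -0.1  0.3]
137 [-0.2  0.1  0.1]
138 [-0.2  0.3 -0.1]
```

View pics/s10.png

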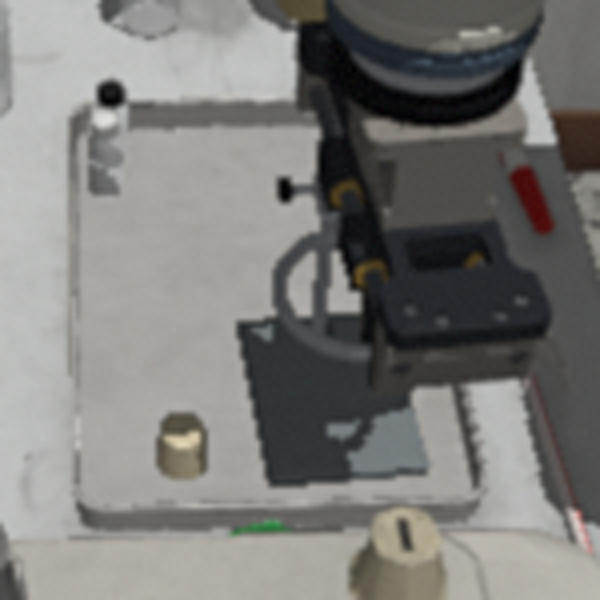

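```bash
python3 -m jog '[[0,0,0.3,0,0,0,0.22],[0,0,0.3,0,0,0,0.22],[0,0,0.3,0,0,0,0.22],[0,-3,0.3,0,0,0,0.22],[0,-8,0.3,0,0,0,0.22],[0,-13,0.3,0,0,0,0.5],[0,-18,0.3,0,0,0,0.8],[0,-18,0.3,0,0,0,1]]' 4; python3 - <<'E'
from h import *
go(.453,-.433,.27,4.7)
snap("side","s11",(230,110,380,310),3)
E
```

```text
t: 13.6
tool_pos: [0.4802, -0.0205, 0.2959]
tcp_rot: [-0.094, 2.178, -2.173]
ft_force: [0.3, -0.4, -0.4]
grip_width: 0.525
t13.60 p [ 0.4802 -0.0205  0.2959] ang4.7 F [ 0.3 -0.4 -0.4] w0.525 -> [ 6.33  2.47 40.86] [  0.  -89.7  -0.2]
```

View pics/s11.png

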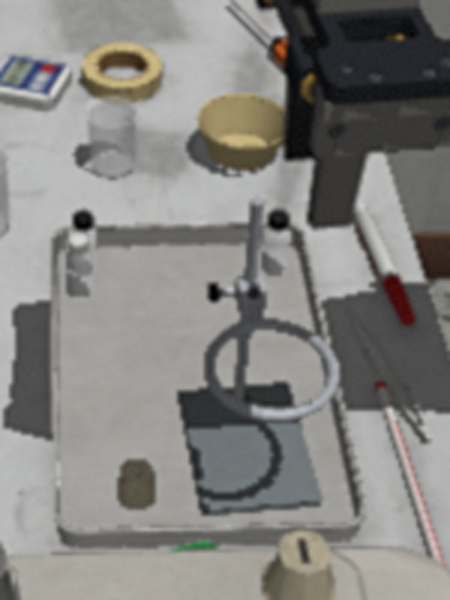

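```bash
python3 -m jog '[[1,0.5,5,0,-11,0,1],[2,0.5,11,0,-22,0,1],[3,0.5,17,0,-33,0,1],[4,0.5,23,0,-44,0,1],[5,0.5,29,0,-56,0,1],[6,0.5,35,0,-67,0,1],[6.3,0.5,40.8,0,-78,0,1],[6.3,0.5,40.8,0,-90,0,1]]' 8; python3 - <<'E'
from h import *
go(.453,-.433,.025,4.7)
snap("side","s12",(230,100,380,310),3)
snap("top","t12",(165,140,425,300),3)
E
```

```text
t: 14.65
tool_pos: [0.4505, -0.4351, 0.2846]
tcp_rot: [-1.174, 1.268, -1.257]
ft_force: [0.3, 0.3, -0.3]
grip_width: 0.999
t14.65 p [ 0.4505 -0.4351  0.2846] ang4.7 F [ 0.3  0.3 -0.3] w0.999 -> [-0.11 25.96  0.36] [ 0.3 -8.8 -0.3]
```

View pics/s12.png

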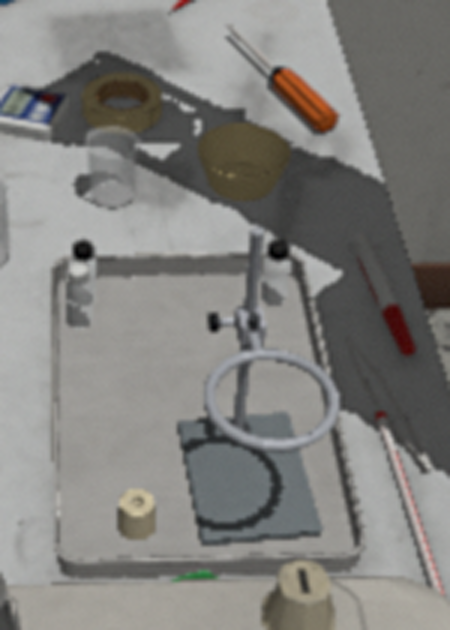

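View pics/t12.png

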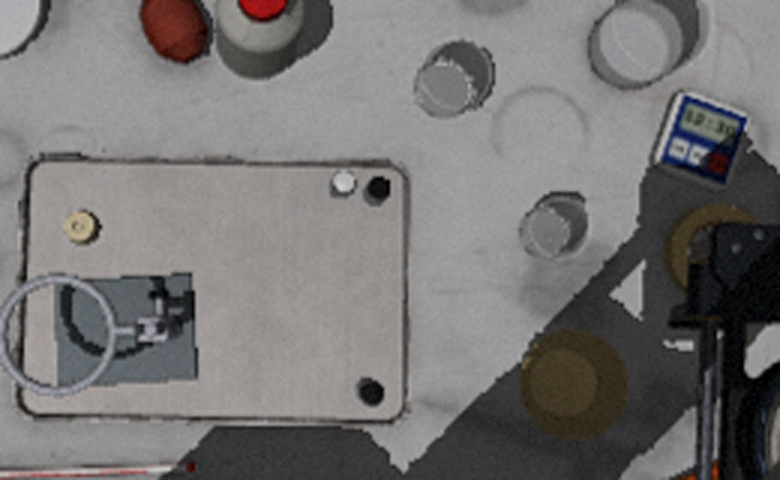

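```bash
python3 - <<'E'
from h import *
np.set_printoptions(precision=4,suppress=True)
t=lambda x,y:((x+.5)/3-.5+165,(y+.5)/3-.5+140)
s=lambda x,y:((x+.5)/3-.5+230,(y+.5)/3-.5+100)
print("ring",onz("top",*t(57.5,334),.122),onz("side",*s(272,399.5),.122),cross(t(57.5,334),s(272,399.5)))
print("plate rear edge",onz("top",*t(190,272),.01),onz("top",*t(197,378),.01))
print("rodtop",cross(t(152,329),s(257,234)))
# mask fits
p=cv2.imread("pics/t12_raw.png");h=cv2.cvtColor(p,cv2.COLOR_BGR2HSV)
m=cv2.inRange(h,(18,70,30),(35,255,255));m[:,:330]=0;m[:245]=0;m[300:]=0;m[:,385:]=0
c=max(cv2.findContours(m,0,2)[0],key=cv2.contourArea);hl=cv2.convexHull(c);e=cv2.fitEllipse(hl);print(e,onz("top",*e[0],.036),cv2.boundingRect(hl))
p=cv2.imread("pics/s12_raw.png");h=cv2.cvtColor(p,cv2.COLOR_BGR2HSV)
m=cv2.inRange(h,(18,70,30),(35,255,255));b=np.zeros_like(m);b[135:170,294:330]=m[135:170,294:330]
c=max(cv2.findContours(b,0,2)[0],key=cv2.contourArea);x,y,w,hh=cv2.boundingRect(c);print(x,y,w,hh)
# side: rim left/right extreme at rim centre row; rim top = back rim
print("dish side centre x from columns",[onz("side",x+w/2-.5,r,.038) for r in (y,y+8)])
print([proj("side",(.4505+a,-.434+b,.038)) for a,b in((0.0415,0),(-.0415,0),(0,-.0415),(0,.0415))])
E
```

```text
ring [ 0.4831 -0.0557  0.122 ] [ 0.4832 -0.0569  0.122 ] (array([ 0.4833, -0.0559,  0.123 ]), np.float64(0.00024649225582009537))
plate rear edge [ 0.5316 -0.1403  0.01  ] [ 0.4491 -0.1478  0.01  ]
rodtop (array([ 0.4892, -0.128 ,  0.1979]), np.float64(0.001121843920794794))
((355.8369445800781, 267.9237976074219), (35.646934509277344, 36.6552848815918), 146.2942657470703) [ 0.4504 -0.4353  0.036 ] (338, 250, 36, 37)
296 141 31 26
dish side centre x from columns [array([ 0.4477, -0.4762,  0.038 ]), array([ 0.4519, -0.4393,  0.038 ])]
[array([296.1327, 150.4982]), array([327.3411, 149.8228]), array([310.0069, 141.1723]), array([313.5688, 159.6462])]
```

```bash
python3 -c "
from h import *
go(.451,-.4345,.024,4.7)"
python3 -m jog '[[0,3,0.1,0,-8.8,0,1],[0,7,0.1,0,-8.8,0,1],[0,12,0.1,0,-8.8,0,1],[0,16,0.1,0,-8.8,0,1],[0,16,0.1,0,-8.8,0,1],[0,16,0.1,0,-8.8,0,1],[0,16,0.1,0,-8.8,0,1],[0,16,0.1,0,-8.8,0,1]]'; python3 - <<'E'
from h import *
go(.451,-.4345,.024,4.7)
snap("side","s13",(250,60,400,210),4)
E
```

```text
t14.75 p [ 0.4508 -0.4336  0.2847] ang4.7 F [-0.3  0.4 -1.1] w1.003 -> [ 0.21 26.07  0.16] [ 0.3 -9.  -0.3]
t: 15.75
tool_pos: [0.4517, -0.4334, 0.1262]
tcp_rot: [-1.244, 1.156, -1.148]
ft_force: [0.1, 0.0, 0.9]
grip_width: 0.998
t15.75 p [ 0.4517 -0.4334  0.1262] ang4.7 F [0.1 0.  0.9] w0.998 -> [ 0.15 10.22 -0.05] [ 0.2 -0.3 -0.2]
```

View pics/s13.png

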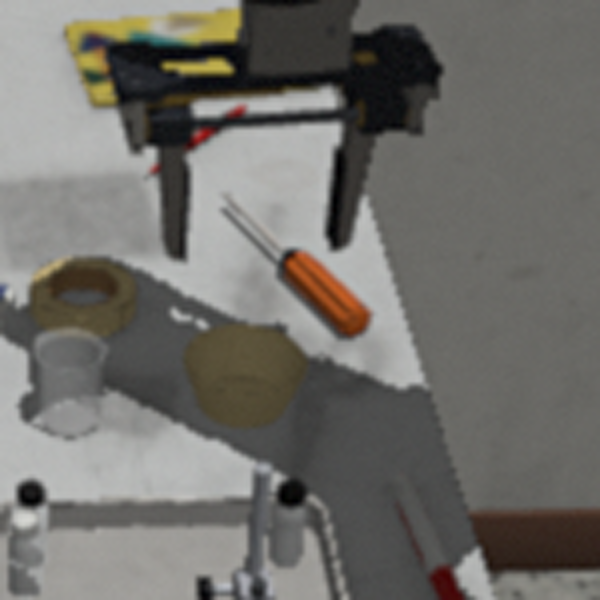

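```bash
python3 -m jog '[[0.1,4,0,0,0,0,1],[0.1,7,0,0,0,0,1],[0.1,9,0,0,0,0,1],[0.1,10.2,0,0,0,0,1],[0.1,10.2,0,0,0,0,1],[0.1,10.2,0,0,0,0,0.7],[0.1,10.2,0,0,0,0,0.7],[0.1,10.2,0,0,0,0,0.7]]' 8; python3 - <<'E'
from h import *
go(.451,-.4345,.024,4.7)
snap("side","s14",(270,90,370,190),6)
E
```

```text
t: 16.8
tool_pos: [0.4518, -0.4344, 0.0248]
tcp_rot: [-1.244, 1.155, -1.149]
ft_force: [0.2, -0.5, 3.3]
grip_width: 0.879
t16.80 p [ 0.4518 -0.4344  0.0248] ang4.7 F [ 0.2 -0.5  3.3] w0.879 -> [ 0.01  0.08 -0.08] [ 0.1 -0.3 -0.2]
```

View pics/s14.png

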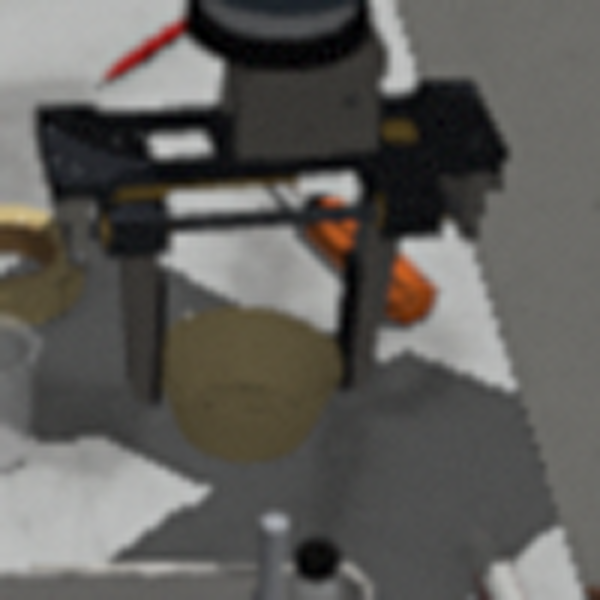

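```bash
python3 -m jog '[[0,0,0,0,0,0,0.7],[0,0,0,0,0,0,0.7],[0,-0.5,0,0,0,0,0.7],[0,-1,0,0,0,0,0.7],[0,-2,0,0,0,0,0.7],[0,-3.5,0,0,0,0,0.7],[0,-5,0,0,0,0,0.7],[0,-6,0,0,0,0,0.7]]' 10; python3 - <<'E'
from h import *
go(.451,-.4345,.30,4.7)
snap("side","s15",(270,60,370,190),4)
E
```

```text
t: 17.85
tool_pos: [0.4523, -0.4349, 0.0864]
tcp_rot: [-1.244, 1.153, -1.15]
ft_force: [0.5, 0.1, -0.1]
grip_width: 0.878
t17.85 p [ 0.4523 -0.4349  0.0864] ang4.7 F [ 0.5  0.1 -0.1] w0.878 -> [ -0.09 -21.36  -0.15] [ 0.1 -0.3 -0.1]
```

View pics/s15.png

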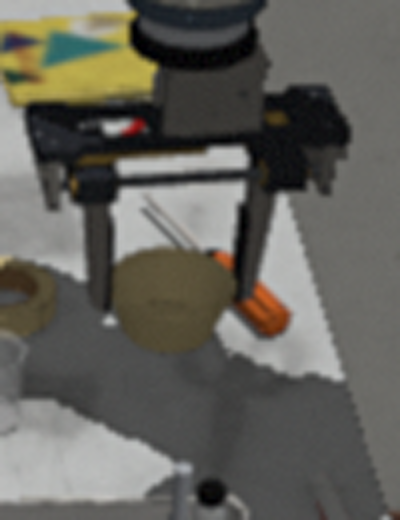

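```bash
python3 -c "
from h import *
go(.4832,-.056,.27,4.7)"
python3 -m jog '[[0,-3,0,0,0,0,0.7],[0,-8,0,0,0,0,0.7],[0,-13,0,0,0,0,0.7],[0,-18,0,0,0,0,0.7],[-2,-18.3,0,0,0,0,0.7],[-6,-18.3,0,0,0,0,0.7],[-11,-18.3,0,0,0,0,0.7],[-16,-18.3,0,0,0,0,0.7]]' 10; python3 - <<'E'
from h import *
go(.4832,-.056,.27,4.7)
E
```

```text
t17.90 p [ 0.4527 -0.4353  0.0873] ang4.7 F [ 0.9 -0.2  0.7] w0.883 -> [-37.6  -18.24   5.97] [ 0.  -0.3 -0. ]
t: 18.9
tool_pos: [0.4392, -0.2737, 0.2691]
tcp_rot: [-1.244, 1.154, -1.15]
ft_force: [0.2, -1.0, -0.7]
grip_width: 0.882
t18.90 p [ 0.4392 -0.2737  0.2691] ang4.7 F [ 0.2 -1.  -0.7] w0.882 -> [-21.37  -0.05   6.06] [ 0.1 -0.3 -0.1]
```

```bash
python3 -m jog '[[-3,0,1,0,0,0,0.7],[-8,0,2.5,0,0,0,0.7],[-13,0,4,0,0,0,0.7],[-18,0,5.5,0,0,0,0.7],[-20.5,0,6,0,0,0,0.7],[-21.4,0,6,0,0,0,0.7],[-21.4,2,6,0,0,0,0.7],[-21.4,5,6,0,0,0,0.7]]' 10; python3 - <<'E'
from h import *
go(.4832,-.056,.131,4.7)
snap("side","s16",(250,130,400,280),4)
E
```

```text
t: 19.9
tool_pos: [0.4824, -0.0561, 0.219]
tcp_rot: [-1.244, 1.153, -1.151]
ft_force: [-0.7, -0.7, -1.1]
grip_width: 0.877
t19.90 p [ 0.4824 -0.0561  0.219 ] ang4.7 F [-0.7 -0.7 -1.1] w0.877 -> [0.02 8.8  0.09] [ 0.  -0.3 -0.1]
```

View pics/s16.png

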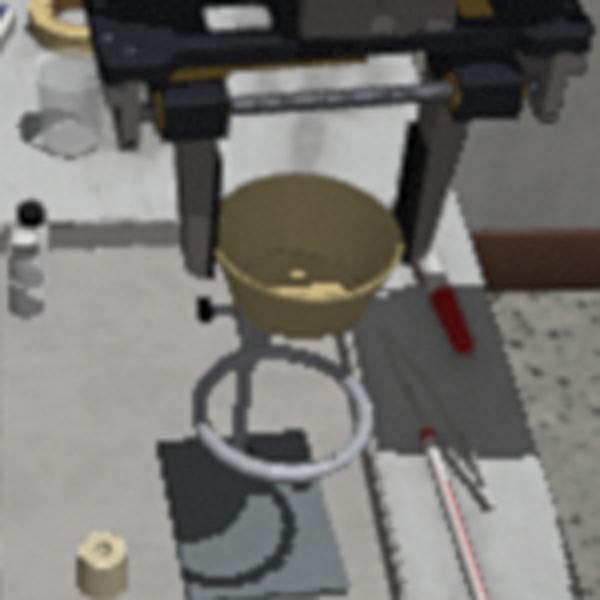

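```bash
python3 - <<'E'
from h import *
for z in(.2325,):
  print([((proj("side",(.4824+a,-.056+b,z))-[250,130]+.5)*4-.5).round(1).tolist() if 0 else ((proj("side",(.4824+a,-.056+b,z))-[250,130])*4).round(0).tolist() for a,b in((0.0415,0),(-.0415,0),(0,-.0415),(0,.0415))])
E
```

```text
[[208.0, 238.0], [401.0, 233.0], [292.0, 174.0], [319.0, 302.0]]
```

```bash
python3 -m jog '[[0,2,0.2,0,0,0,0.7],[0,4,0.25,0,0,0,0.7],[0,5.5,0.25,0,0,0,0.7],[0,6.8,0.25,0,0,0,0.7],[0,7.6,0.25,0,0,0,0.7],[0,8.0,0.25,0,0,0,0.7],[0,8.3,0.25,0,0,0,0.7],[0,8.4,0.25,0,0,0,0.7]]' 10; python3 - <<'E'
from h import *
go(.4845,-.056,.131,4.7)
snap("side","s17",(250,130,400,280),4)
E
```

```text
t: 20.95
tool_pos: [0.4825, -0.0551, 0.1315]
tcp_rot: [-1.246, 1.158, -1.148]
ft_force: [1.1, 4.8, 4.7]
grip_width: 0.876
t20.95 p [ 0.4825 -0.0551  0.1315] ang4.7 F [1.1 4.8 4.7] w0.876 -> [0.11 0.05 0.19] [ 0.3 -0.3 -0.2]
```

View pics/s17.png

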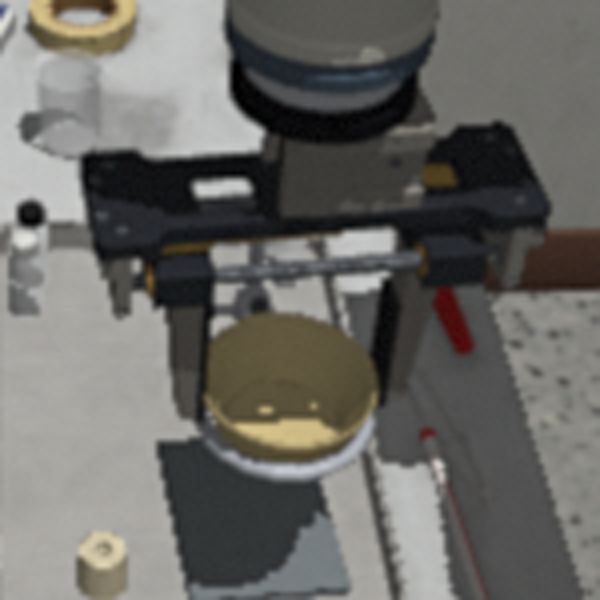

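```bash
python3 -m jog '[[-0.1,-0.1,0,0,0,0,0.7],[-0.2,-0.1,0,0,0,0,0.7],[-0.2,-0.1,0,0,0,0,0.7],[-0.2,-0.1,0,0,0,0,0.9],[-0.2,-0.1,0,0,0,0,0.95],[-0.2,-0.1,0,0,0,0,1],[-0.2,-0.1,0,0,0,0,1],[-0.2,-0.1,0,0,0,0,1]]'; python3 - <<'E'
from h import *
go(.4845,-.056,.131,4.7)
snap("side","s18",(250,130,400,280),4)
E
```

```text
t: 22.0
tool_pos: [0.482, -0.053, 0.1323]
tcp_rot: [-1.246, 1.158, -1.148]
ft_force: [-0.4, -0.5, 0.2]
grip_width: 1.003
t22.00 p [ 0.482  -0.053   0.1323] ang4.7 F [-0.4 -0.5  0.2] w1.003 -> [0.31 0.13 0.22] [ 0.3 -0.3 -0.2]
```

View pics/s18.png

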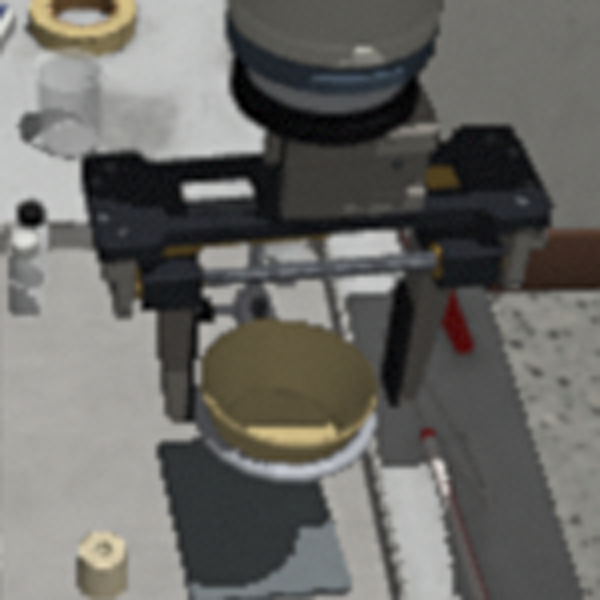

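```bash
python3 -m jog '[[0,-1,0.15,0,0,0,1],[0,-3,0.15,0,0,0,1],[0,-7,0.15,0,0,0,1],[0,-12,0.15,0,0,0,1],[0,-16,0.15,0,0,0,1],[4,-16,1,0,0,0,1],[9,-16,2,0,0,0,1],[15,-16,3,0,0,0,0.8]]'; python3 - <<'E'
from h import *
go(.570,-.424,.29,4.7)
snap("side","s19",(250,130,400,280),4)
snap("top","t19",(160,140,420,300),3)
E
```

```text
t: 23.05
tool_pos: [0.5249, -0.2019, 0.2929]
tcp_rot: [-1.246, 1.156, -1.148]
ft_force: [0.8, 1.3, 0.2]
grip_width: 0.914
t23.05 p [ 0.5249 -0.2019  0.2929] ang4.7 F [0.8 1.3 0.2] w0.914 -> [22.5   0.21  2.77] [ 0.2 -0.2 -0.2]
```

View pics/s19.png

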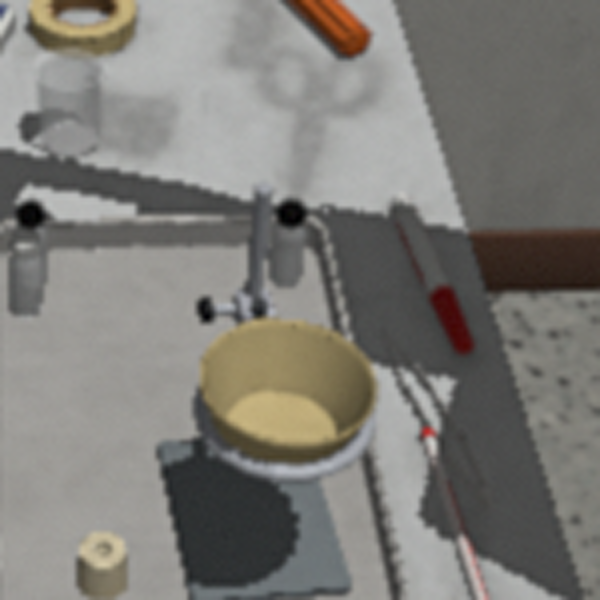

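View pics/t19.png

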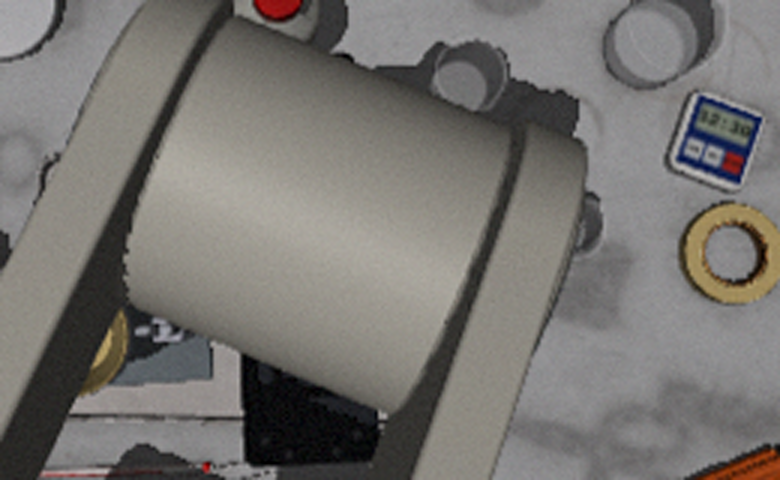

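```bash
python3 -m jog '[[5,0.2,0.7,0,0,0,0.8],[11,0.2,1.4,0,0,0,0.8],[17,0.2,2,0,0,0,0.8],[22.5,0.2,2.7,0,0,0,0.8],[22.5,0.2,2.7,0,0,0,0.8],[22.5,5,2.7,0,0,0,0.75],[22.5,10,2.7,0,0,0,0.75],[22.5,14,2.7,0,0,0,0.75]]'; python3 - <<'E'
from h import *
np.set_printoptions(precision=4,suppress=True)
go(.570,-.424,.041,4.7)
snap("side","s20",(210,100,350,250),5)
d=snap("top","t20",(130,190,230,290),5)
c=camera_params("top");K=np.linalg.inv(c["intrinsics"]);T=c["T"]
v,u=np.mgrid[:384,:512];P=(np.stack([u,v,np.ones_like(u)],-1)@K.T)*d[...,None];P=P@T[:3,:3].T+T[:3,3]
q=P-np.array([.4832,-.056,0]);r=np.hypot(q[...,0],q[...,1])
m=(r>.036)&(r<.043)&(P[...,2]>.132)&(P[...,2]<.16);g=P[m];print(len(g),g.min(0),g.max(0))
A=np.c_[g[:,:2]-[.4832,-.056],np.ones(len(g))];print("rim plane slope",np.linalg.lstsq(A,g[:,2],rcond=None)[0])
m=(r<.022)&(P[...,2]>.09)&(P[...,2]<.13);g=P[m];A=np.c_[g[:,:2]-[.4832,-.056],np.ones(len(g))];print("floor slope",len(g),np.linalg.lstsq(A,g[:,2],rcond=None)[0])
E
```

```text
t: 24.15
tool_pos: [0.5678, -0.4257, 0.1506]
tcp_rot: [-1.246, 1.159, -1.15]
ft_force: [0.0, -0.7, 0.1]
grip_width: 0.753
t24.15 p [ 0.5678 -0.4257  0.1506] ang4.7 F [ 0.  -0.7  0.1] w0.753 -> [-0.13 10.96  0.29] [ 0.3 -0.5 -0.1]
327 [ 0.4412 -0.0964  0.1323] [ 0.5221 -0.0147  0.1503]
rim plane slope [ 0.0556 -0.0239  0.1418]
floor slope 341 [0.0202 0.0112 0.1088]
```

View pics/s20.png

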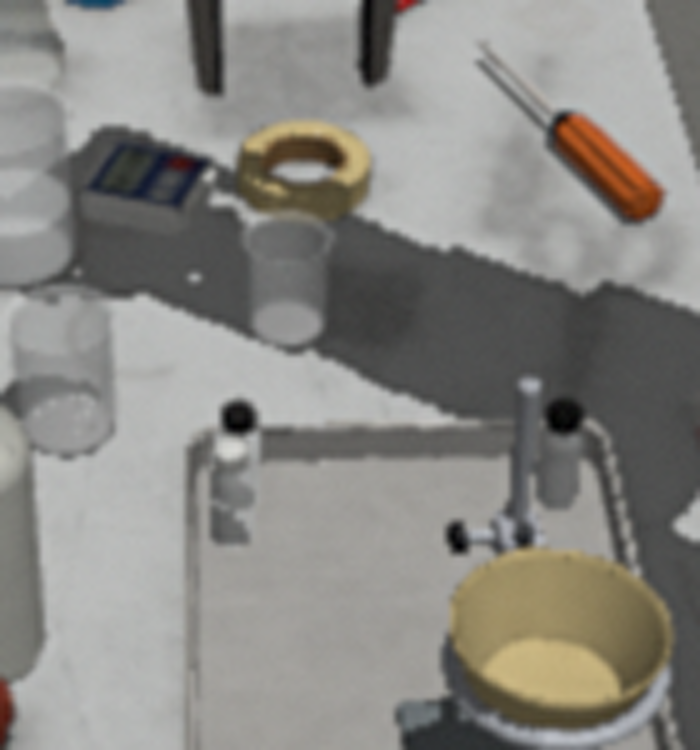

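View pics/t20.png

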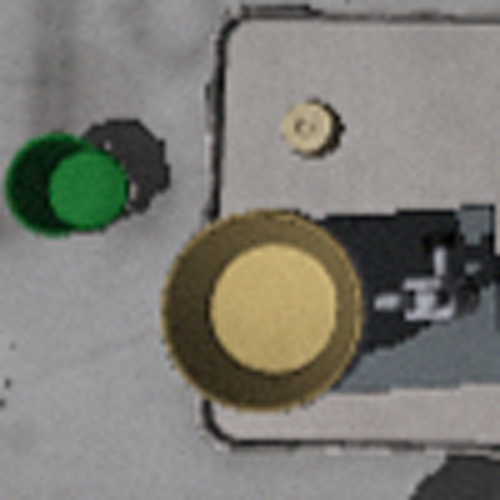

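```bash
python3 - <<'E'
from h import *
np.set_printoptions(precision=4,suppress=True)
# dish: ellipse fit on hull of cream mask
p=cv2.imread("pics/t20_raw.png");h=cv2.cvtColor(p,cv2.COLOR_BGR2HSV);m=cv2.inRange(h,(15,60,30),(38,255,255))
b=np.zeros_like(m);b[228:275,158:206]=m[228:275,158:206]
c=max(cv2.findContours(b,0,2)[0],key=cv2.contourArea);e=cv2.fitEllipse(cv2.convexHull(c));print(e,onz("top",*e[0],.1445),e[1][0]/420*.87)
x,y=e[0]
for zz in(.14,.1445,.148):print(zz,onz("top",*e[0],zz))
fl=cv2.inRange(h,(15,60,120),(38,255,255));b=np.zeros_like(m);b[235:268,168:200]=fl[235:268,168:200]
c=max(cv2.findContours(b,0,2)[0],key=cv2.contourArea);e2=cv2.fitEllipse(cv2.convexHull(c));print("floor",e2,onz("top",*e2[0],.1105))
# side rim
p=cv2.imread("pics/s20_raw.png");h=cv2.cvtColor(p,cv2.COLOR_BGR2HSV);m=cv2.inRange(h,(15,60,30),(38,255,255))
b=np.zeros_like(m);b[205:250,290:350]=m[205:250,290:350]
for r in range(208,244,2):
    w=np.where(b[r])[0];print(r,w.min() if len(w) else None,w.max() if len(w) else None,end="; ")
print()
for a,bb in((0.0415,0),(-.0415,0),(0,-.0415),(0,.0415)):print(proj("side",(.4832+a,-.056+bb,.1445)))
E
```

```text
((182.06971740722656, 251.80516052246094), (40.193077087402344, 40.999351501464844), 45.95114517211914) [ 0.4818 -0.0558  0.1445] 0.08325708825247628
0.14 [ 0.4817 -0.0551  0.14  ]
0.1445 [ 0.4818 -0.0558  0.1445]
0.148 [ 0.4819 -0.0564  0.148 ]
floor ((184.5909423828125, 250.9388885498047), (25.13480567932129, 25.93585777282715), 18.85295295715332) [ 0.4831 -0.0555  0.1105]
208 None None; 210 312 325; 212 308 332; 214 304 335; 216 303 338; 218 301 340; 220 300 342; 222 300 343; 224 300 343; 226 300 344; 228 300 343; 230 301 343; 232 302 342; 234 303 340; 236 304 339; 238 305 338; 240 307 336; 242 311 333; 
[298.9264 225.3069]
[343.8589 224.2926]
[318.5714 209.2182]
[324.4546 241.6384]
```

```bash
python3 -c "
from h import *
go(.484,-.056,.26,4.7)"
python3 -m jog '[[0,-5,0,0,0,0,0.82],[0,-10,0,0,0,0,0.82],[-5,-11,-1,0,0,0,0.82],[-11,-11,-2,0,0,0,0.82],[-17,-11,-3,0,0,0,0.82],[-23,-11,-4,0,0,0,0.82],[-29,-11,-5,0,0,0,0.82],[-35,-11,-5.5,0,0,0,0.82]]'; python3 - <<'E'
from h import *
go(.484,-.056,.26,4.7)
E
```

```text
t24.25 p [ 0.5657 -0.4244  0.1476] ang4.7 F [-1.2  0.3 -0.2] w0.754 -> [-37.42 -10.93  -5.54] [ 0.6 -0.5 -0.4]
t: 25.25
tool_pos: [0.4857, -0.0777, 0.2632]
tcp_rot: [-1.244, 1.163, -1.146]
ft_force: [1.5, 0.7, -0.7]
grip_width: 0.823
t25.25 p [ 0.4857 -0.0777  0.2632] ang4.7 F [ 1.5  0.7 -0.7] w0.823 -> [-2.18  0.33 -0.  ] [ 0.4 -0.4 -0.4]
```

```bash
python3 -m jog '[[-2.2,0.3,0,0.4,-0.4,-0.4,0.82],[-2.2,2,0,0.4,-0.4,-0.4,0.82],[-2.2,5,0,0.4,-0.4,-0.4,0.82],[-2.2,8,0,0.4,-0.4,-0.4,0.82],[-2.2,10,0,0.4,-0.4,-0.4,0.82],[-2.2,10.8,0,0.4,-0.4,-0.4,0.82],[-2.2,10.8,0,0.4,-0.4,-0.4,0.82],[-2.2,10.8,0,0.4,-0.4,-0.4,0.82]]'; python3 - <<'E'
from h import *
go(.484,-.056,.1445,4.7)
snap("side","s21",(270,170,370,260),6)
E
```

```text
t: 26.25
tool_pos: [0.4838, -0.0554, 0.1562]
tcp_rot: [-1.246, 1.148, -1.15]
ft_force: [0.2, 0.6, 0.2]
grip_width: 0.818
t26.25 p [ 0.4838 -0.0554  0.1562] ang4.7 F [0.2 0.6 0.2] w0.818 -> [0.06 1.17 0.01] [-0.1 -0.1  0. ]
```

View pics/s21.png

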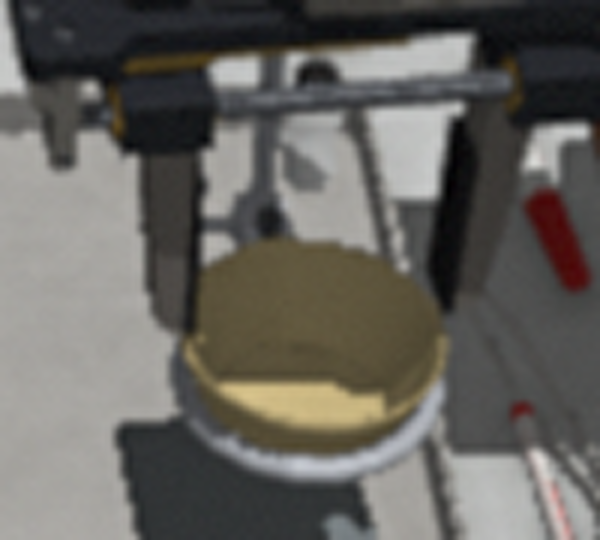

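```bash
python3 -m jog '[[0,0,0,0,0,0,0.78],[0,0.4,0,0,0,0,0.78],[0,0.7,0,0,0,0,0.78],[0,0.9,0,0,0,0,0.78],[0,1,0,0,0,0,0.78],[0,1.1,0,0,0,0,0.78],[0,1.2,0,0,0,0,0.78],[0,1.2,0,0,0,0,0.78]]'; python3 - <<'E'
from h import *
go(.484,-.056,.1445,4.7)
snap("side","s22",(270,170,370,260),6)
E
```

```text
t: 27.3
tool_pos: [0.484, -0.0554, 0.1443]
tcp_rot: [-1.246, 1.148, -1.151]
ft_force: [0.4, 0.4, 0.7]
grip_width: 0.779
t27.30 p [ 0.484  -0.0554  0.1443] ang4.7 F [0.4 0.4 0.7] w0.779 -> [ 0.06 -0.02 -0.01] [-0.1 -0.1  0. ]
```

View pics/s22.png

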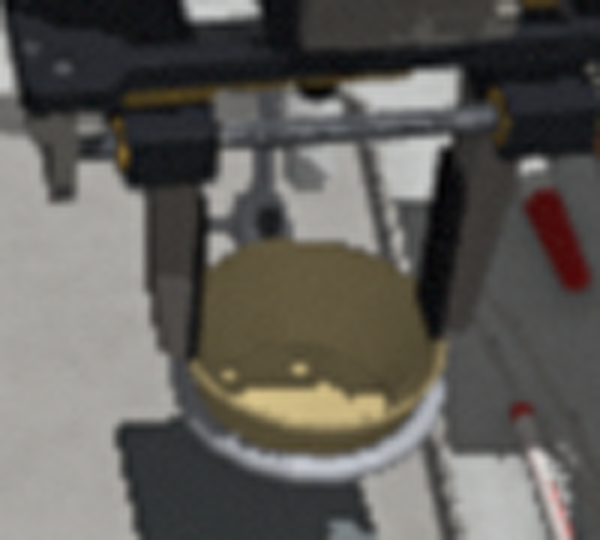

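```bash
python3 -m jog '[[0,0.1,0,0,0,0,0.78],[0,0.1,0,0,0,0,0.78],[0,0.2,0,0,0,0,0.78],[0,0.2,0,0,0,0,0.78],[0,0.2,0,0,0,0,0.78],[0,0.3,0,0,0,0,0.78],[0,0.3,0,0,0,0,0.78],[0,0.3,0,0,0,0,0.78]]'; python3 - <<'E'
from h import *
go(.484,-.056,.1445,4.7)
snap("side","s23",(270,170,370,260),6)
E
```

```text
t: 28.35
tool_pos: [0.4844, -0.0553, 0.1431]
tcp_rot: [-1.245, 1.147, -1.151]
ft_force: [-6.4, 1.8, 24.1]
grip_width: 0.782
t28.35 p [ 0.4844 -0.0553  0.1431] ang4.7 F [-6.4  1.8 24.1] w0.782 -> [ 0.07 -0.14 -0.04] [-0.1 -0.1  0. ]
```

View pics/s23.png

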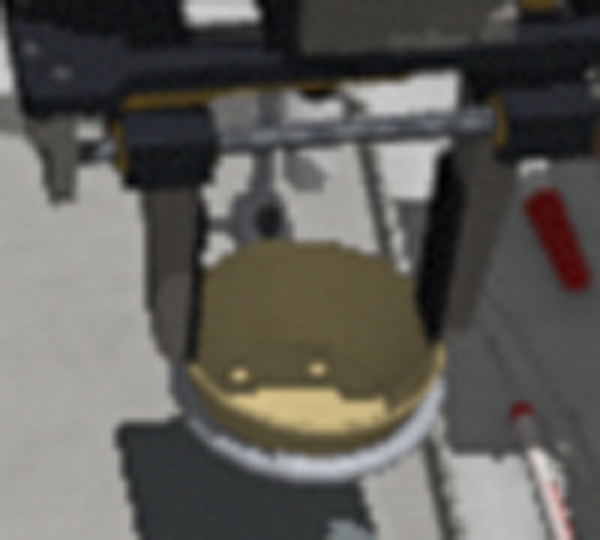

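```bash
python3 -m jog '[[0,-0.5,0,0,0,0,0.78],[0,-3,0,0,0,0,0.78],[0,-7,0,0,0,0,0.78],[0,-12,0,0,0,0,0.78],[2,-15,0,0,0,0,0.78],[7,-15,1,0,0,0,0.78],[12,-15,2,0,0,0,0.78],[18,-15,3,0,0,0,0.75]]'; python3 - <<'E'
from h import *
go(.570,-.424,.15,4.7)
E
```

```text
t: 29.4
tool_pos: [0.5287, -0.2334, 0.2934]
tcp_rot: [-1.245, 1.147, -1.15]
ft_force: [1.2, -1.2, 0.2]
grip_width: 0.754
t29.40 p [ 0.5287 -0.2334  0.2934] ang4.7 F [ 1.2 -1.2  0.2] w0.754 -> [19.32 14.36  2.52] [-0.2 -0.   0. ]
```

```bash
python3 -m jog '[[5,0,0.7,0,0,0,0.75],[10,0,1.4,0,0,0,0.75],[15,0,2,0,0,0,0.75],[19.3,0,2.5,0,0,0,0.75],[19.3,3,2.5,0,0,0,0.75],[19.3,8,2.5,0,0,0,0.7],[19.3,13,2.5,0,0,0,0.7],[19.3,14.4,2.5,0,0,0,0.7]]'; python3 - <<'E'
from h import *
np.set_printoptions(precision=4,suppress=True)
go(.570,-.424,.041,4.7)
snap("side","s24",(210,100,350,250),5)
d=snap("top","t24",(300,170,400,270),5)
p=cv2.imread("pics/t24_raw.png");h=cv2.cvtColor(p,cv2.COLOR_BGR2HSV);m=cv2.inRange(h,(15,60,30),(38,255,255))
b=np.zeros_like(m);b[228:275,158:206]=m[228:275,158:206]
c=max(cv2.findContours(b,0,2)[0],key=cv2.contourArea);e=cv2.fitEllipse(cv2.convexHull(c));print("rim",e[0],onz("top",*e[0],.1445))
fl=cv2.inRange(h,(15,60,120),(38,255,255));b=np.zeros_like(m);b[235:268,168:200]=fl[235:268,168:200]
c=max(cv2.findContours(b,0,2)[0],key=cv2.contourArea);e2=cv2.fitEllipse(cv2.convexHull(c));print("floor",e2[0],onz("top",*e2[0],.1105))
T=camera_params("top");K=np.linalg.inv(T["intrinsics"]);T=T["T"]
v,u=np.mgrid[:384,:512];P=(np.stack([u,v,np.ones_like(u)],-1)@K.T)*d[...,None];P=P@T[:3,:3].T+T[:3,3]
q=P-np.array([.4828,-.056,0]);r=np.hypot(q[...,0],q[...,1])
for a,b_,z0,z1 in((.036,.043,.132,.16),(0,.022,.09,.13)):
    m=(r>=a)&(r<b_)&(P[...,2]>z0)&(P[...,2]<z1);g=P[m];A=np.c_[g[:,:2]-[.4828,-.056],np.ones(len(g))];print("slope",len(g),np.linalg.lstsq(A,g[:,2],rcond=None)[0])
p=cv2.imread("pics/s24_raw.png");h=cv2.cvtColor(p,cv2.COLOR_BGR2HSV);m=cv2.inRange(h,(15,60,30),(38,255,255))
for r in range(210,244,2):
    w=290+np.where(m[r,290:350])[0];print(r,w.min(),w.max(),end="; ")
m=(P[...,0]>.535)&(P[...,0]<.61)&(P[...,1]>-.46)&(P[...,1]<-.385)&(P[...,2]>.045)&(P[...,2]<.07);g=P[m];print("\nbk",g.min(0),g.max(0),len(g))
E
```

```text
t: 30.4
tool_pos: [0.5679, -0.4224, 0.1458]
tcp_rot: [-1.246, 1.152, -1.145]
ft_force: [-0.4, 0.4, 0.7]
grip_width: 0.698
t30.40 p [ 0.5679 -0.4224  0.1458] ang4.7 F [-0.4  0.4  0.7] w0.698 -> [ 0.21 10.48  0.22] [ 0.1 -0.  -0.2]
rim (182.0828399658203, 251.73866271972656) [ 0.482  -0.0558  0.1445]
floor (184.75331115722656, 251.1723175048828) [ 0.4826 -0.0558  0.1105]
slope 335 [ 0.0296 -0.0338  0.1415]
slope 342 [0.0025 0.002  0.1082]
210 313 325; 212 308 332; 214 305 335; 216 303 338; 218 301 340; 220 300 341; 222 300 342; 224 300 343; 226 300 343; 228 300 343; 230 301 343; 232 302 342; 234 303 340; 236 304 339; 238 305 338; 240 307 336; 242 310 333; 
bk [ 0.5465 -0.4383  0.0458] [ 0.5898 -0.3969  0.0626] 79
```

View pics/s24.png

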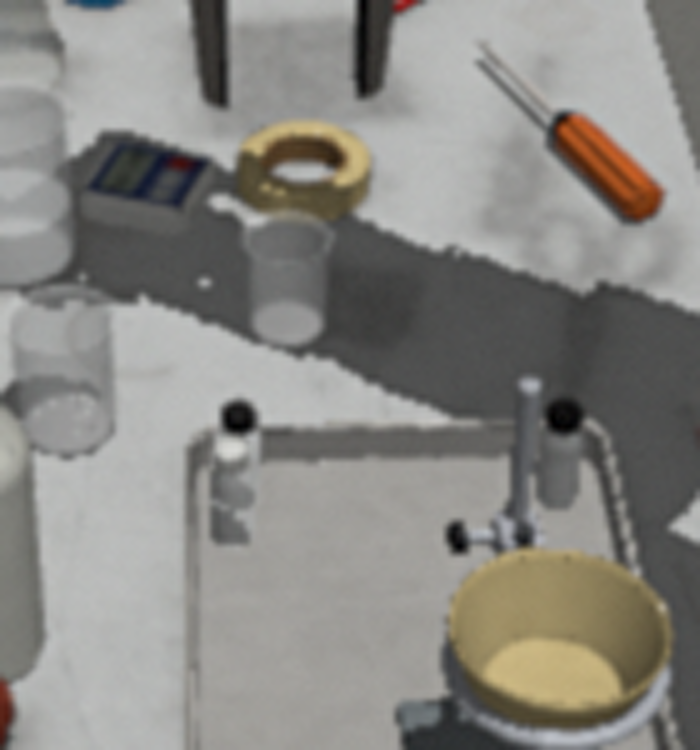

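View pics/t24.png

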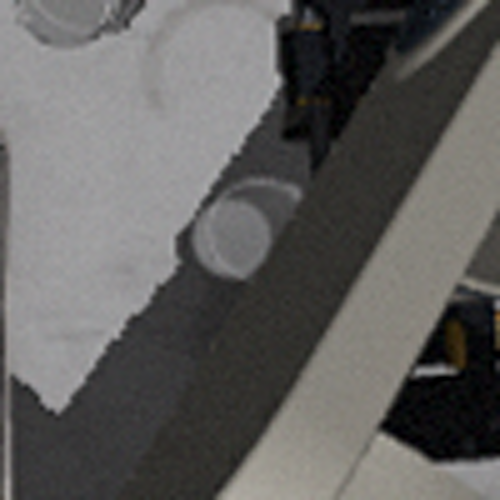

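```bash
python3 - <<'E'
from h import *
np.set_printoptions(precision=4,suppress=True)
s=lambda x,y:((x+.5)/5-.5+210,(y+.5)/5-.5+100)
t=lambda x,y:((x+.5)/5-.5+300,(y+.5)/5-.5+170)
print("side base",onz("side",*s(288,325),.002),"side rim",onz("side",*s(288.5,237),.059))
print("top base",onz("top",*t(234,237),.002))
for z in(0.,.059):
  rr=.0215 if z==0 else .0235
  print(z,[((proj("side",(.5695+a,-.4245+b,z))-[210,100])*5).round(0).tolist() for a,b in((rr,0),(-rr,0),(0,-rr),(0,rr))],[((proj("top",(.5695+a,-.4245+b,z))-[300,170])*5).round(0).tolist() for a,b in((rr,0),(-rr,0),(0,-rr),(0,rr))])
E
```

```text
side base [ 0.5692 -0.422   0.002 ] side rim [ 0.5691 -0.4235  0.059 ]
top base [ 0.5687 -0.4223  0.002 ]
0.0 [[245.0, 324.0], [325.0, 322.0], [284.0, 299.0], [287.0, 348.0]] [[235.0, 189.0], [236.0, 279.0], [281.0, 234.0], [191.0, 233.0]]
0.059 [[241.0, 235.0], [331.0, 233.0], [284.0, 208.0], [287.0, 261.0]] [[265.0, 173.0], [266.0, 277.0], [317.0, 226.0], [213.0, 224.0]]
```

```bash
python3 -m jog '[[0,3,0.2,0,0,0,0.7],[0,6,0.2,0,0,0,0.7],[0,8.5,0.2,0,0,0,0.7],[0,10.4,0.2,0,0,0,0.7],[0,10.4,0.2,0,0,0,0.7],[0,10.4,0.2,0,0,0,0.4],[0,10.4,0.2,0,0,0,0.4],[0,10.4,0.2,0,0,0,0.4]]' 6; python3 - <<'E'
from h import *
go(.570,-.4225,.041,4.7)
snap("side","s25",(220,70,320,190),5)
E
```

```text
t: 31.5
tool_pos: [0.5719, -0.4235, 0.0456]
tcp_rot: [-1.245, 1.147, -1.15]
ft_force: [-0.9, -0.3, 3.9]
grip_width: 0.492
t31.50 p [ 0.5719 -0.4235  0.0456] ang4.7 F [-0.9 -0.3  3.9] w0.492 -> [-0.12  0.46 -0.18] [-0.1 -0.   0. ]
```

View pics/s25.png

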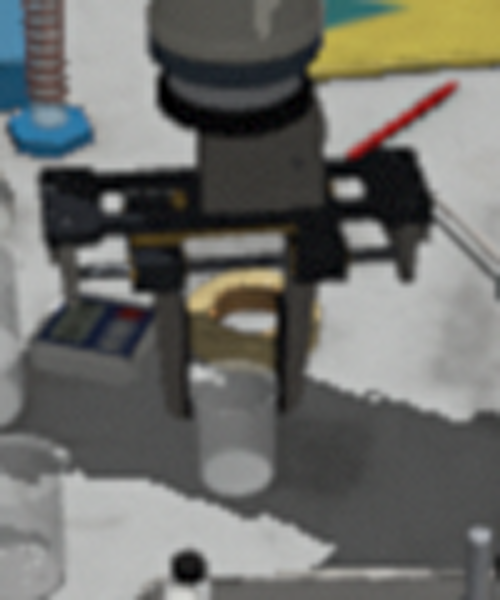

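```bash
python3 -m jog '[[0,0,0,0,0,0,0.4],[0,-0.3,0,0,0,0,0.4],[0,-1,0,0,0,0,0.4],[0,-2,0,0,0,0,0.4],[0,-4,0,0,0,0,0.4],[0,-6,0,0,0,0,0.4],[0,-8,0,0,0,0,0.4],[0,-9,0,0,0,0,0.4]]' 8; python3 - <<'E'
from h import *
go(.570,-.4225,.041,4.7)
snap("side","s26",(220,40,320,190),4)
E
```

```text
t: 32.55
tool_pos: [0.5724, -0.424, 0.1379]
tcp_rot: [-1.245, 1.145, -1.152]
ft_force: [-0.5, 0.5, -0.3]
grip_width: 0.492
t32.55 p [ 0.5724 -0.424   0.1379] ang4.7 F [-0.5  0.5 -0.3] w0.492 -> [-0.19  9.69 -0.26] [-0.2 -0.   0.1]
```

View pics/s26.png

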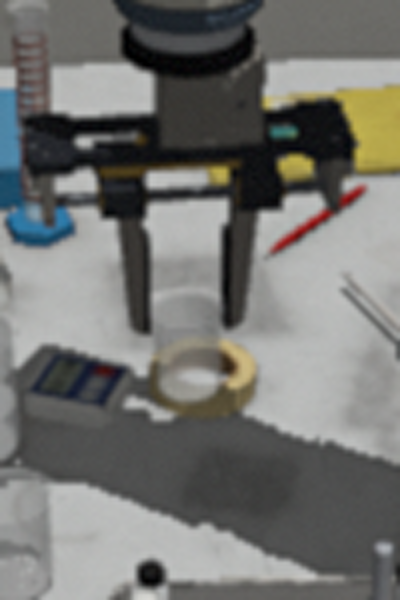

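```bash
python3 -c "
from h import *
go(.4845,-.056,.285,4.7)"
python3 -m jog '[[0,-3,0,0,0,0,0.4],[0,-7,0,0,0,0,0.4],[0,-11,0,0,0,0,0.4],[0,-14.5,0,0,0,0,0.4],[-3,-14.7,-0.7,0,0,0,0.4],[-8,-14.7,-1.6,0,0,0,0.4],[-13,-14.7,-2.5,0,0,0,0.4],[-18,-14.7,-3.4,0,0,0,0.4]]' 8;python3 -c "
from h import *
go(.4845,-.056,.285,4.7)"
```

```text
t32.60 p [ 0.5726 -0.4242  0.1385] ang4.7 F [ 0.7 -0.4  0.4] w0.489 -> [-37.39 -14.75  -5.71] [-0.3 -0.   0.1]
t: 33.6
tool_pos: [0.5225, -0.2458, 0.2846]
tcp_rot: [-1.245, 1.145, -1.152]
ft_force: [0.0, 0.4, -0.4]
grip_width: 0.491
t33.60 p [ 0.5225 -0.2458  0.2846] ang4.7 F [ 0.   0.4 -0.4] w0.491 -> [-19.23  -0.08  -2.24] [-0.2 -0.   0.1]
```

```bash
python3 -m jog '[[-3,0,-0.4,0,0,0,0.4],[-8,0,-1,0,0,0,0.4],[-13,0,-1.6,0,0,0,0.4],[-17,0,-2,0,0,0,0.4],[-19,0,-2.2,0,0,0,0.4],[-19.2,2,-2.2,0,0,0,0.4],[-19.2,5,-2.2,0,0,0,0.4],[-19.2,7,-2.2,0,0,0,0.4]]' 8; python3 - <<'E'
from h import *
go(.4845,-.056,.16,4.7)
snap("side","s27",(260,100,390,250),5)
snap("top","t27",(130,190,230,290),5)
_,p,_=pose()
for z,rr in((p[2]-.0456,.0215),(p[2]+.0134,.0235)):
  print(z,[((proj("side",(p[0]+a,p[1]+b,z))-[260,100])*5+2).round(0).tolist() for a,b in((rr,0),(-rr,0),(0,-rr),(0,rr))])
for z,rr in((.1445,.0415),(.110,.026)):
  print("dish",z,[((proj("side",(.4828+a,-.0557+b,z))-[260,100])*5+2).round(0).tolist() for a,b in((rr,0),(-rr,0),(0,-rr),(0,rr))])
E
```

```text
t: 34.6
tool_pos: [0.4845, -0.0561, 0.2128]
tcp_rot: [-1.246, 1.146, -1.151]
ft_force: [-0.5, -0.2, -0.4]
grip_width: 0.491
t34.60 p [ 0.4845 -0.0561  0.2128] ang4.7 F [-0.5 -0.2 -0.4] w0.491 -> [-0.01  5.28 -0.01] [-0.2 -0.   0.1]
0.16648371712192098 [[254.0, 585.0], [372.0, 582.0], [306.0, 542.0], [321.0, 626.0]]
0.22548371712192097 [[260.0, 463.0], [396.0, 460.0], [319.0, 418.0], [337.0, 508.0]]
dish 0.1445 [[198.0, 629.0], [423.0, 624.0], [296.0, 549.0], [326.0, 711.0]]
dish 0.11 [[234.0, 692.0], [371.0, 689.0], [294.0, 640.0], [312.0, 742.0]]
```

View pics/s27.png

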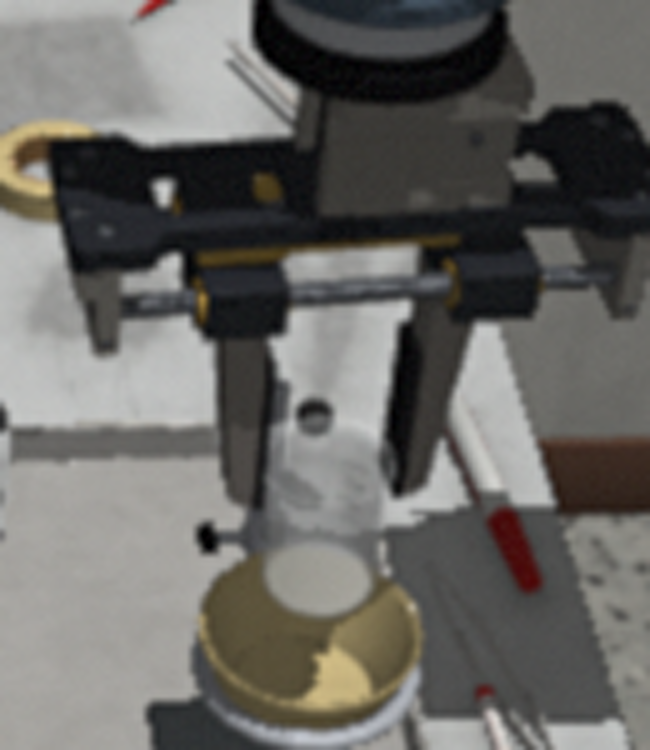

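View pics/t27.png

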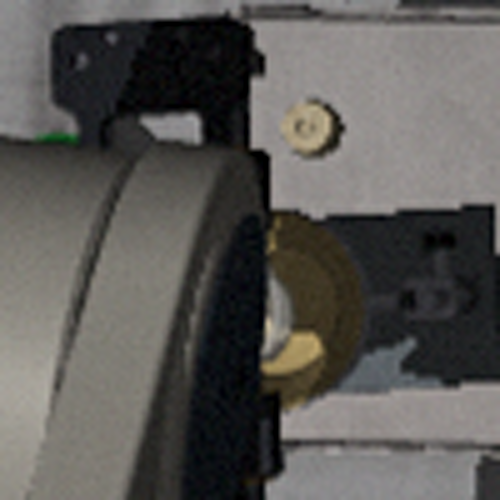

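```bash
python3 -m jog '[[0,1.5,0,0,0,0,0.4],[0,3,0,0,0,0,0.4],[0,4.2,0,0,0,0,0.4],[0,4.9,0,0,0,0,0.4],[0,5.2,0,0,0,0,0.4],[0,5.4,0,0,0,0,0.4],[0,5.5,0,0,0,0,0.4],[0,5.6,0,0,0,0,0.4]]' 8; python3 - <<'E'
from h import *
go(.4845,-.056,.155,4.7)
snap("side","s28",(260,130,390,250),5)
E
```

```text
t: 35.7
tool_pos: [0.4837, -0.0561, 0.1563]
tcp_rot: [-1.247, 1.148, -1.15]
ft_force: [0.0, -0.1, -0.8]
grip_width: 0.49
t35.70 p [ 0.4837 -0.0561  0.1563] ang4.7 F [ 0.  -0.1 -0.8] w0.490 -> [-0.01  0.13  0.08] [-0.  -0.   0.1]
```

View pics/s28.png

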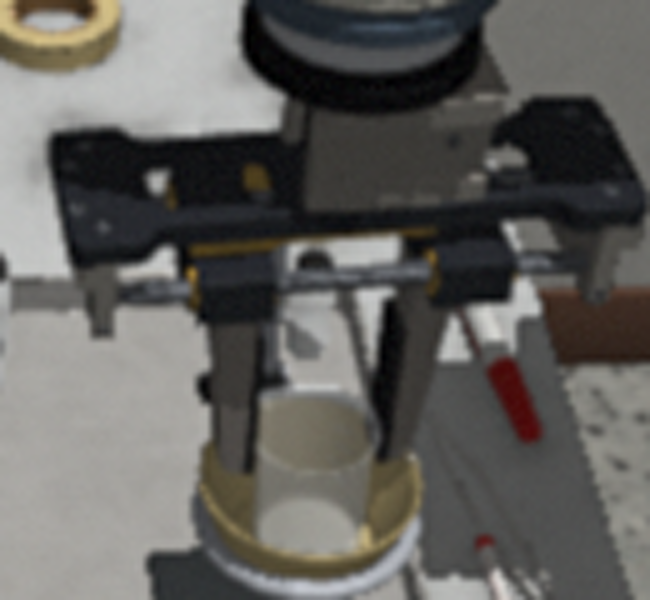

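```bash
python3 -m jog '[[0,0,0.05,0,0,0,0.4],[0,0.1,0.05,0,0,0,0.4],[0,0.1,0.05,0,0,0,0.4],[0,0.15,0.05,0,0,0,0.4],[0,0.15,0.05,0,0,0,0.4],[0,0.2,0.05,0,0,0,0.4],[0,0.2,0.05,0,0,0,0.4],[0,0.2,0.05,0,0,0,0.4]]' 8; python3 - <<'E'
from h import *
go(.4845,-.056,.155,4.7)
E
```

```text
t: 36.75
tool_pos: [0.4841, -0.0561, 0.1541]
tcp_rot: [-1.247, 1.148, -1.15]
ft_force: [-0.5, -0.1, -0.1]
grip_width: 0.488
t36.75 p [ 0.4841 -0.0561  0.1541] ang4.7 F [-0.5 -0.1 -0.1] w0.488 -> [-0.01 -0.09  0.04] [-0.  -0.   0.1]
```

```bash
python3 -m jog '[[0,0.05,0,0,0,0,0.4],[0,0.1,0,0,0,0,0.4],[0,0.15,0,0,0,0,0.4],[0,0.2,0,0,0,0,0.4],[0,0.25,0,0,0,0,0.4],[0,0.25,0,0,0,0,0.4],[0,0.25,0,0,0,0,0.4],[0,0.25,0,0,0,0,0.4]]' 8; python3 - <<'E'
from h import *
go(.4845,-.056,.155,4.7)
snap("side","s29",(260,130,390,250),5)
E
```

```text
t: 37.75
tool_pos: [0.4842, -0.0562, 0.1526]
tcp_rot: [-1.247, 1.148, -1.15]
ft_force: [-3.4, -0.4, 12.9]
grip_width: 0.491
t37.75 p [ 0.4842 -0.0562  0.1526] ang4.7 F [-3.4 -0.4 12.9] w0.491 -> [-0.02 -0.24  0.03] [-0.  -0.   0.1]
```

View pics/s29.png

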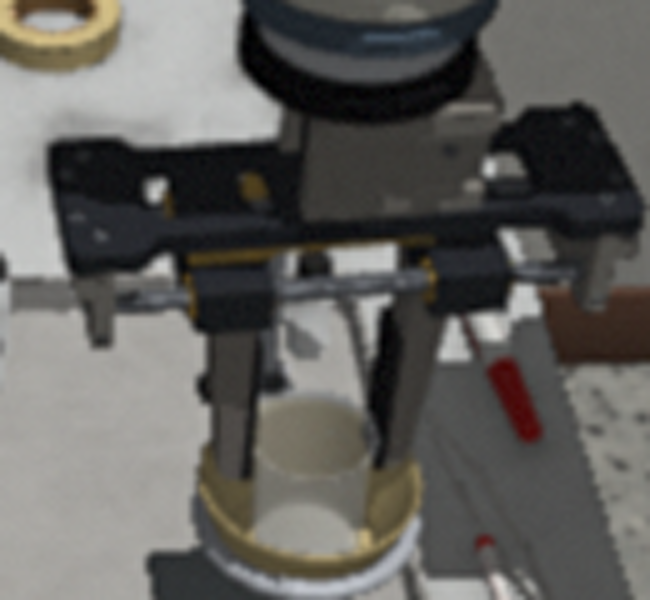

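```bash
python3 -m jog '[[0,-0.1,0,0,0,0,0.4],[0,-0.1,0,0,0,0,0.4],[0,-0.1,0,0,0,0,0.52],[0,-0.1,0,0,0,0,0.56],[0,-0.1,0,0,0,0,0.62],[0,-0.1,0,0,0,0,0.66],[0,-0.1,0,0,0,0,0.66],[0,-0.1,0,0,0,0,0.66]]' 8; python3 - <<'E'
from h import *
go(.4845,-.056,.155,4.7)
snap("side","s30",(260,130,390,250),5)
E
```

```text
t: 38.8
tool_pos: [0.4843, -0.0562, 0.1536]
tcp_rot: [-1.247, 1.148, -1.15]
ft_force: [0.3, 0.4, -0.1]
grip_width: 0.66
t38.80 p [ 0.4843 -0.0562  0.1536] ang4.7 F [ 0.3  0.4 -0.1] w0.660 -> [-0.02 -0.14  0.03] [-0.  -0.   0.1]
```

View pics/s30.png

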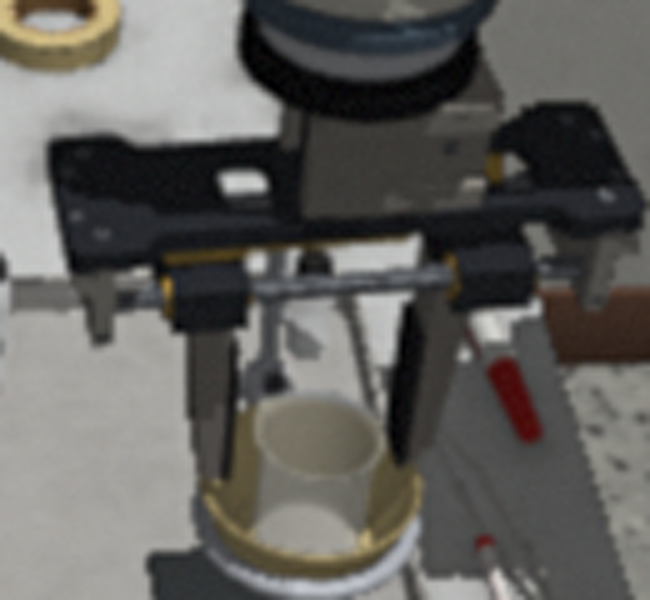

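Beaker stands free between the open fingers. Raise straight up and clear.

```bash
python3 -m jog '[[0,-1,0,0,0,0,0.66],[0,-3,0,0,0,0,0.66],[0,-6,0,0,0,0,0.66],[0,-11,0,0,0,0,0.66],[0,-16,0,0,0,0,0.66],[0,-16,0,0,0,0,0.66],[5,-16,0,0,0,0,0.66],[11,-16,0,0,0,0,0.66]]' 8; python3 -m jog '[[6,0,0,0,0,0,0.66],[12,0,0,0,0,0,0.66],[18,0,0,0,0,0,0.66],[24,0,0,0,0,0,0.66],[26,0,0,0,0,0,0.66],[26,0,0,0,0,0,0.66],[26,0,0,0,0,0,0.66],[26,0,0,0,0,0,0.66]]'; python3 - <<'E'
from h import *
np.set_printoptions(precision=4,suppress=True)
go(.4845,-.056,.155,4.7)
snap("side","s31",(160,100,390,280),3)
d=snap("top","t31",(130,120,330,290),4)
T=camera_params("top");K=np.linalg.inv(T["intrinsics"]);T=T["T"]
v,u=np.mgrid[:384,:512];P=(np.stack([u,v,np.ones_like(u)],-1)@K.T)*d[...,None];P=P@T[:3,:3].T+T[:3,3]
q=P-np.array([.4828,-.0557,0]);r=np.hypot(q[...,0],q[...,1])
for a,b_,z0,z1 in((.036,.043,.132,.16),(0,.018,.09,.13),(.02,.026,.155,.185)):
    m=(r>=a)&(r<b_)&(P[...,2]>z0)&(P[...,2]<z1);g=P[m];A=np.c_[g[:,:2]-[.4828,-.056],np.ones(len(g))];print("slope",len(g),np.linalg.lstsq(A,g[:,2],rcond=None)[0],g.min(0),g.max(0))
E
```

```text
t: 39.85
tool_pos: [0.4929, -0.1661, 0.3135]
tcp_rot: [-1.248, 1.146, -1.148]
ft_force: [1.2, 1.1, 0.7]
grip_width: 0.663
t: 40.85
tool_pos: [0.515, -0.4235, 0.314]
tcp_rot: [-1.248, 1.145, -1.147]
ft_force: [0.3, -0.4, -0.2]
grip_width: 0.655
t40.85 p [ 0.515  -0.4235  0.314 ] ang4.7 F [ 0.3 -0.4 -0.2] w0.655 -> [-36.89  15.88   0.09] [-0.   0.2  0. ]
slope 341 [ 0.0353 -0.0258  0.1414] [ 0.4409 -0.0965  0.1323] [ 0.5221 -0.0146  0.1488]
slope 168 [ 0.0259 -0.1187  0.111 ] [ 0.4662 -0.0736  0.106 ] [ 0.4978 -0.039   0.1276]
slope 109 [ 0.0559 -0.0918  0.1658] [ 0.4582 -0.0755  0.1561] [ 0.5017 -0.0312  0.1718]
```

View pics/s31.png

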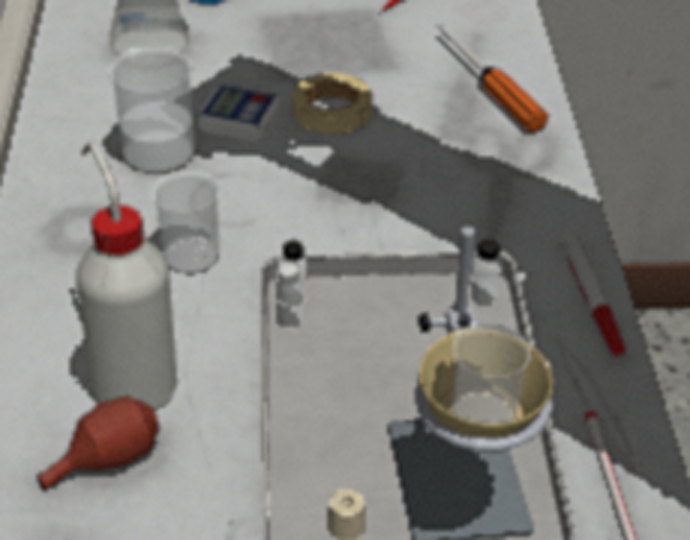

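View pics/t31.png

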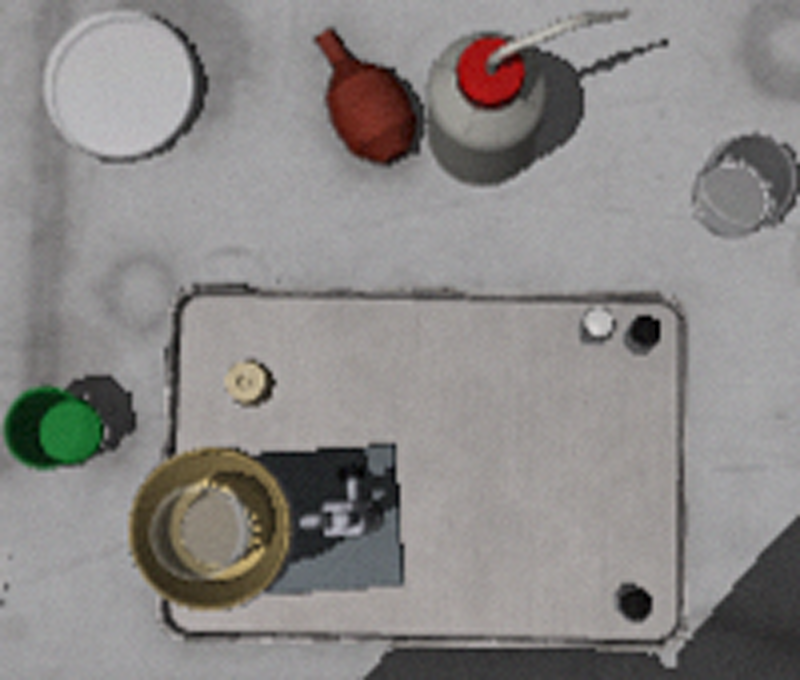

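```bash
python3 - <<'E'
from h import *
a=cv2.imread("pics/s31_raw.png");b=cv2.imread("pics/t31_raw.png")
for z,rr,c in((.112,.0205,(0,0,255)),(.1685,.0235,(0,255,0)),(.1445,.0415,(255,0,0))):
  for n,o,sz in(("side",(295,205),None),("top",(158,228),None)):
    P=[((proj(n,(.4828+x,-.0557+y,z))-o)*8+4).round(0).tolist() for x,y in((rr,0),(-rr,0),(0,-rr),(0,rr))];print(n,z,P)
A=cv2.resize(a[205:255,295:345],None,fx=8,fy=8,interpolation=3);B=cv2.resize(b[228:278,158:208],None,fx=8,fy=8,interpolation=3)
cv2.imwrite("pics/z.png",np.hstack([A,B]))
E
```

```text
side 0.112 [[119.0, 261.0], [292.0, 257.0], [195.0, 196.0], [217.0, 325.0]]
top 0.112 [[219.0, 111.0], [214.0, 267.0], [294.0, 190.0], [139.0, 187.0]]
side 0.1685 [[122.0, 91.0], [330.0, 87.0], [213.0, 18.0], [240.0, 164.0]]
top 0.1685 [[184.0, 96.0], [177.0, 288.0], [275.0, 194.0], [85.0, 190.0]]
side 0.1445 [[37.0, 167.0], [397.0, 159.0], [194.0, 39.0], [242.0, 298.0]]
top 0.1445 [[202.0, 27.0], [190.0, 356.0], [359.0, 194.0], [33.0, 188.0]]
```

View pics/z.png

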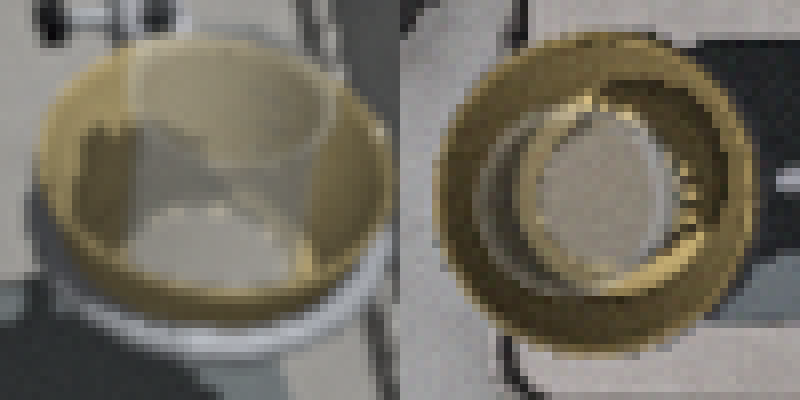

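```bash
python3 - <<'E'
from rig import *
print(finish_job())
s=state();print(s["t"],s["ft_force"])
E
```

```text
the job is handed in; nothing more can be done
None
the job is handed in; nothing more can be done
```

The cold bath is rigged and the job is handed in, at about 41 s of the 72 s allowed; no verdict was reported.

- **Bung:** I picked it up and set it upright on the far-left tray floor, clear of the plate.
- **Stand:** I hooked the ring bar loosely between two fingers and rolled the stand over its rear edge. I held it back past the tipping point. The rear edge showed no movement in the side views, and the plate came down flat.
- **Dish:** On release it sat tilted 2–3°. I pressed both sides of the rim down level, with a peak wrist force of about 24 N.
- **Beaker:** I stood the smallest beaker on the dish floor with a contact force of about 13 N, then let go and moved the arm clear.

**Last checks**
- After levelling, before the beaker went in, the dish floor sloped about 0.2°.
- In the final views the beaker is upright. It sits about 1.5 mm off the dish centre, with about 4.5 mm of room to spare.
- The wash bottle and middle-sized beaker are standing and untouched.

**Checks that disagreed**
- The depth fit to the dish rim still gave about 2°. I took this as noise at the rim edge, because the floor fit read level.
- A depth fit inside the glass beaker was not usable, so I judged it upright from its rim and base positions in both views.

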